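# Unfold the press crank, press the bearing home, back the ram off

## Robot

A 6-joint arm with a two-finger parallel gripper is mounted at the origin on the work surface; the furniture and walls round the work are solid. World frame = base frame: x ahead of the robot, y to its left, z up, the work surface at z = 0. Lengths are in mm, angles in rad, forces in N, time in s.
With the tool pointing down it reaches from about 425 to 925 mm from the base axis. Payload 12.5 kg.
Tool frame: the origin (TCP) lies midway between the tips of the shut fingers; the grasp point (between the pads) lies 19 mm behind it; z points along the fingers, y is the line along which they close (so a half turn about z gives the same grasp; the last joint's range is limited). The gripper opens to 85 mm and grips with 20 to 120 N. Pads are 22 mm wide; open, the fingers measure 114 mm over their backs; the gripper's body (76 mm by 85 mm) begins 54 mm behind the grasp point. The pads swing forward as they close: fully open they stand 13 mm farther back than shut.
Start: joints at [1.032, 0.491, 1.559, -0, 1.092, -0.106], TCP at [262.121, 567.398, 207.227] pointing down, gripper open.
Joint ranges: [-3.1, 3.1], [-0.84, 2.19], [0.05, 2.79], [-1.13, 4.28], [0.06, 2.93], [-2.69, 2.69]. Speed limits (rad/s): [2.22, 2.22, 2.79, 3.14, 3.14, 3.14].

## Interface

Orientations are given as a unit quaternion [w, x, y, z].
In Python, from workcell import ctrl, eyes, order, finder gives the robot as it stands. The module is installed in compiled form; this text tells all that it offers.
- The arm moves only by the tool arm_command, never from a script. Its argument "motion" is a list of rows, each a list of 7 numbers: the shift along the tool's x, y, z in units of 0.8 m (1.0 is 0.8 m), then the turn, a rotation vector about the tool's x, y, z in units of 90 degrees (1.0 is 90 degrees), then the finger opening in mm, from 0 to 85.4. In form: [[x, y, z, rx, ry, rz, fingers], ...]. A call has exactly 10 rows; each row is the pose to reach, as a shift and turn from the pose commanded when the call began, along the tool's axes at that moment; what a row does not reach only later rows make up. A row lasts 1/10 s, in which the tool goes at most 50 mm and 8.59 degrees, less where a joint would pass 70% of its speed; a pose out of reach is approached as far as the arm can. A call with a number of a shift or a turn outside -1 to 1 is refused whole. A call with a gripper value outside its range is refused whole. The fingers move at their own pace and stop on an object; "squeeze" is the grip in N (left out, the last holds). Time passes only in rows, so rows that repeat a pose let the fingers close, or fill a call up. It gives the time, the measured TCP pose, the force, the opening and the grip force at its end, in the units of the state.
- ctrl.sense(): the state, without advancing time (a new reading comes with each control period).
- eyes.get_image(name): name is "scene" or "top"; returns a dict with "color" (480x640x3 uint8, red, green, blue), "K" (3x3 intrinsics, pixels), "dist_coeffs" ([k1, k2, p1, p2, k3] as OpenCV has them; the pictures are not rectified), "origin" and "orientation" of the camera in the world. Camera axes: x right, y down, z forward; pixel columns grow to the right and rows downward; lengths in mm; the calibration is good to about 2 mm. A picture is of the moment at which its call begins. There is no depth.
- order.hand_in(): hands the job in; it is judged then, once.
Trained networks look in the newest picture that a camera, given by its name, has taken for a name from the list of things; names that differ only in an ending like _2 or _b are one class to them, and where a whole thing is asked for, a point or a joint stands for the part that bears it (a point fixed in the world has none). Each returns a list of dicts, best first, with "score" (0 to 1); they miss things now and then, are a little off and sometimes report something else, mostly with a low value. They report only what shows in the picture. A call takes as long as a camera call.
- finder.search_frame(camera, target): "centre" ([row, column] in pixels, amid what is visible of it).
- finder.landmark_of(camera, target): "centre" ([row, column] in pixels: a listed point, or the origin of a listed thing).
The state is a dict: "time": time; "q": joint angles; "joint_velocities": joint speeds; "effort": joint torques, N m; "tool_pos": TCP position; "tool_rot": TCP orientation; "ft_force": force on the tool from outside, world axes, zero at the start; "moment": the same for the moment, N m; "width": finger opening in mm; "grip_force": force on a finger pad.
Only numpy, scipy, OpenCV 4.12 (cv2) and the standard library are available. Lean on these libraries where they do the work, as an engineer would, in place of code of your own. Each camera call takes 0.05 s, during which the arm holds its last target. There are 200 camera calls.

## Task

Swing the folded crank handle of the bench press up to its upright working position, then crank clockwise until the bearing under the ram is pressed firmly home on the shoulder inside its housing: feel for the turning to go hard, bear down gently there and stop, because forcing it further ruins the bearing. Then crank back about half a turn, so that the ram stands clear of the bearing, and leave the handle upright and everything else on the table where it is.

Things in the scene. Friction and masses are not known exactly. Their poses are not given: they have to be found in the camera images.
- press: small green cast-iron C-frame screw press, fixed to the table; base 233 x 140 mm, column at the back. Origin: on the table straight under the vertical screw and ram; z up, +x to its column (the back), -x to its open front
- crank (a joint): angle of the crank about the vertical screw, rad; grows clockwise seen from above, and the ram then goes down 12 mm a turn. At 0 the crank arm points along the press's -x. Range -4 to 24. Turning takes a force along the circle at the handle (75 mm radius) of about 3 N idle and 4 to 5 N while the bearing slides down its bore; stiff enough to stay where it is left
- handle (a joint): fold angle of the crank handle, rad: 0 folded flat over the crank arm with its free end at the screw, 1.571 upright against its stop (working position). The hinge axis is level, across the crank arm. A spring plate under the square hinge knuckle holds it down (about 3 N at 50 mm from the hinge lifts it), pulls it back below half way (0.785) and snaps it upright above that
- crank_axis (a point): point on the screw axis at the height of the handle's hinge pin (205 mm above the table)
- handle_hinge (a point): middle of the handle's hinge pin, in the fork at the end of the crank arm, 75 mm from the screw axis and 15 mm above the top of the arm; the arm is 22 mm wide, the fork 24 mm
- handle_grip (a point): point on the centre line of the black handle grip, 50 mm from the hinge pin. The grip is a round sleeve, 24 mm across, from 14 to 73 mm from the hinge pin, and spins freely on its rod; folded, its centre line is 15 mm above the top of the crank arm; upright, it stands from 219 to 278 mm above the table
- ram: steel ram of the press with a round pusher, 37 mm across, over the bearing; moves only up and down, by the screw. Origin: centre of its lower face. Once the bearing sits on the shoulder the force at the handle climbs steeply, within a few degrees: 8 N is just seated, 9 to 12 N firm and right, from 14 N the bearing is damaged. Let go there, the crank springs back some degrees
- ram_face (a point): centre of the ram's lower face
- bearing: ball bearing, 47 mm across, 14 mm thick, started a few mm into the bore of the housing under the ram. It fits tightly and moves only down the bore. Origin: centre of its underside
- bearing_top (a point): centre of the bearing's upper face
- bore_mouth (a point): centre of the mouth of the bore, on the upper face of the dark flanged housing, 55 mm above the table; z up. The shoulder lies out of sight in the bore, at a depth that differs from one housing to the next: a seated bearing has its upper face 0.5 to 9.5 mm below the mouth
- oil_can: spray can, 67 mm across, 202 mm tall, bystander; origin under its centre
- grease_tub: round pale tub with a lid, 91 mm across, 35 mm tall, bystander; origin under its centre
- pulley: brown belt pulley, 68 mm across, 24 mm thick, bystander; origin under its centre
- spare_bearing: loose ball bearing lying on the table, 47 mm across, 14 mm thick, bystander; origin under its centre

How it is judged:
By the outcome, as a careful person would: the job done as asked, in the order asked, and still so for the second after the job is handed in, with the robot touching nothing.
It also fails if it takes over 72 s, if anything falls off the work surface, if the arm or the gripper's body presses on something with over 40 N, if the wrist force passes 120 N, or if a joint passes its speed limit or range.

## Working session

There is one attempt and no reset: what is moved stays moved. The work goes in short steps, Python scripts to look and compute and a tool call to move; the robot and the scene stay as the last step left them, time stands still between calls to the robot, and variables do not carry over. Pictures are saved under pics/ and viewed, at most 10 in all, crops included, and the job is handed in when it is done.

Besides the shell and the picture viewer there is one more tool, called as a command line: name --pt "numbers of a row" for each row, then --argument value for the rest. arm_command: Moves the arm, as the interface text tells. Its arguments: {"type":"object","properties":{"motion":{"type":"array"},"squeeze":{"type":"number"}},"required":["motion"]}

```bash
mkdir -p pics; cat > h.py <<'E'
import numpy as np, cv2
from workcell import ctrl, eyes, order, finder
from scipy.spatial.transform import Rotation as R
def cam(n):
    d=eyes.get_image(n); q=d["orientation"]
    d["R"]=R.from_quat([q[1],q[2],q[3],q[0]]).as_matrix(); return d
def ray(d,rc):
    p=cv2.undistortPoints(np.array([[[rc[1],rc[0]]]],float),d["K"],np.array(d["dist_coeffs"],float))[0,0]
    return np.array(d["origin"],float), d["R"]@np.array([p[0],p[1],1.])
def atz(d,rc,z):
    o,v=ray(d,rc); return o+v*(z-o[2])/v[2]
def tri(rs):
    A=0;b=0
    for o,v in rs:
        v=v/np.linalg.norm(v);P=np.eye(3)-np.outer(v,v);A=A+P;b=b+P@o
    x=np.linalg.solve(A,b)
    return x,[float(np.linalg.norm((np.eye(3)-np.outer(v,v)/(v@v))@(x-o))) for o,v in rs]
def proj(d,X):
    Rt=d["R"].T; r,_=cv2.Rodrigues(Rt); t=-Rt@np.array(d["origin"],float)
    return cv2.projectPoints(np.array([X],float),r,t,d["K"],np.array(d["dist_coeffs"],float))[0][0,0]
E
python3 - <<'E'
from h import *
np.set_printoptions(precision=1,suppress=True)
C={n:cam(n) for n in("scene","top")}
for n,d in C.items():
    cv2.imwrite(f"pics/{n}0.png",d["color"][:,:,::-1]); print(n,d["origin"],d["R"][:,2])
for t in ["press","crank_axis","handle_hinge","handle_grip","ram_face","bearing_top","bore_mouth","oil_can","grease_tub","pulley","spare_bearing"]:
    r=[]
    for n in C:
        L=finder.landmark_of(n,t)
        if L: print(t,n,np.array(L[0]["centre"]),round(L[0]["score"],2),len(L)); r.append(ray(C[n],L[0]["centre"]))
    if len(r)==2: print("   ",*tri(r))
s=ctrl.sense(); print(s)
E
```

```text
scene [-133.4 -702.8  788.3] [ 0.6  0.6 -0.6]
top [ 404.6    5.7 1284.4] [ 0.1  0.  -1. ]
press scene [298.1 365.5] 0.63 1
press top [230.3 345.4] 0.74 1
    [583.7 -64.   11. ] [1.199110067231952, 1.199110067231925]
crank_axis scene [220.9 369.2] 0.71 2
crank_axis top [218.5 349.2] 0.58 1
    [584.  -62.8 211.2] [0.650886836782515, 0.6508868367825982]
handle_hinge scene [240.5 363.6] 0.86 1
handle_hinge top [241.6 366.2] 0.61 1
    [ 528.1 -101.8  207.4] [1.5002439451853424, 1.500243945185344]
handle_grip scene [231.2 368.3] 0.6 2
handle_grip top [225.6 355.4] 0.68 1
    [567.7 -77.4 200.4] [1.566468460166071, 1.5664684601660146]
ram_face scene [272.4 366.6] 0.62 2
ram_face top [231.8 341.9] 0.38 1
    [576.9 -57.1  80.7] [8.177145757666082, 8.177145757666114]
bearing_top scene [279.  365.2] 0.63 1
bore_mouth scene [279.3 367.5] 0.91 1
bore_mouth top [226.8 340.5] 0.63 1
    [591.9 -52.3  52. ] [4.442075823941425, 4.442075823941261]
oil_can scene [360.7 467.8] 0.95 2
oil_can top [227.6 436.9] 0.96 1
    [ 593.8 -330.4    0. ] [3.760376303241161, 3.76037630324105]
grease_tub scene [236.7 259.8] 0.87 1
grease_tub top [235.9 212.5] 0.7 2
    [574.2 313.9   1.3] [0.19498063614092054, 0.1949806361407883]
pulley scene [255.5 202.8] 0.92 1
pulley top [288.4 196.2] 0.7 1
    [424.9 363.  -13.5] [0.654583956611697, 0.6545839566117748]
spare_bearing scene [400.8 415.2] 0.93 3
spare_bearing top [282.2 439.2] 0.66 1
    [ 436.3 -327.2    6.4] [1.2036223027037618, 1.2036223027039008]
{'time': 1.2, 'q': array([ 1. ,  0.5,  1.6,  0. ,  1.1, -0.1]), 'joint_velocities': array([ 0.,  0., -0.,  0., -0.,  0.]), 'effort': array([  0. , -61.8, -26.2,  -0. ,   0. ,  -0. ]), 'tool_pos': array([262.1, 567.4, 207.2]), 'tool_rot': array([0. , 0.2, 1. , 0. ]), 'ft_force': array([-0.7, -0.4,  0.1]), 'moment': array([0., 0., 0.]), 'grip_force': 0.0, 'width': 85.02281173062852}
```

View pics/scene0.png

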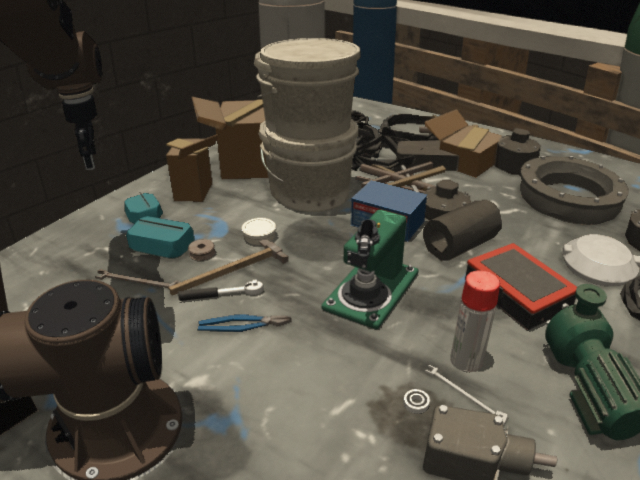

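View pics/top0.png

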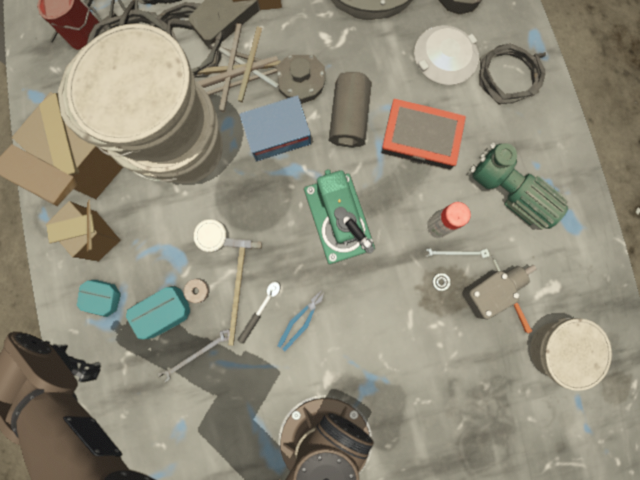

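The pictures show the green press near scene (365,270) and top (340,220). The folded black handle lies over the crank arm, with its hinge end near the front right at top (366,242). Next I'll fit the crank pose with the known geometry and overlay it.

```bash
cat > fit.py <<'E'
from h import *
from scipy.optimize import least_squares
np.set_printoptions(precision=1,suppress=True)
C={n:cam(n) for n in("scene","top")}; obs=[]
for n in C:
    for t,r in(("crank_axis",0),("handle_hinge",75),("handle_grip",25)):
        L=finder.landmark_of(n,t)
        if L: obs.append((n,r,np.array(L[0]["centre"])[::-1]))
P=lambda x,r,z=205:[x[0]+r*np.cos(x[2]),x[1]+r*np.sin(x[2]),z]
f=lambda x:np.concatenate([proj(C[n],P(x,r))-uv for n,r,uv in obs])
s=least_squares(f,[584,-63,-2.5],loss="soft_l1"); x=s.x
print(x[:2],np.degrees(x[2]),f(x).reshape(-1,2),"hinge",P(x,75),"grip",P(x,50-25))
out=[]
for n,d in C.items():
    u,v=proj(d,P(x,40)).astype(int); k=6
    im=cv2.resize(d["color"][v-40:v+40,u-32:u+32,::-1],None,fx=k,fy=k,interpolation=cv2.INTER_CUBIC)
    for r,z,c in((0,205,(0,0,255)),(75,205,(0,255,0)),(25,205,(255,0,0)),(75,190,(0,255,255))):
        p=(proj(d,P(x,r,z))-[u-32,v-40]+.5)*k; cv2.circle(im,tuple(p.astype(int).tolist()),4,c,1)
    out.append(im)
cv2.imwrite("pics/fit.png",np.hstack(out))
E
python3 fit.py
```

```text
[584.  -56.4] -137.75370229583967 [[ -1.7   5.5]
 [ -0.7   1. ]
 [  0.8  -0.2]
 [ -4.2  -0.4]
 [156.  -63.3]] hinge [np.float64(528.487551846633), np.float64(-106.83259551535852), 205] grip [np.float64(565.5006304684869), np.float64(-73.21664675688277), 205]
```

View pics/fit.png

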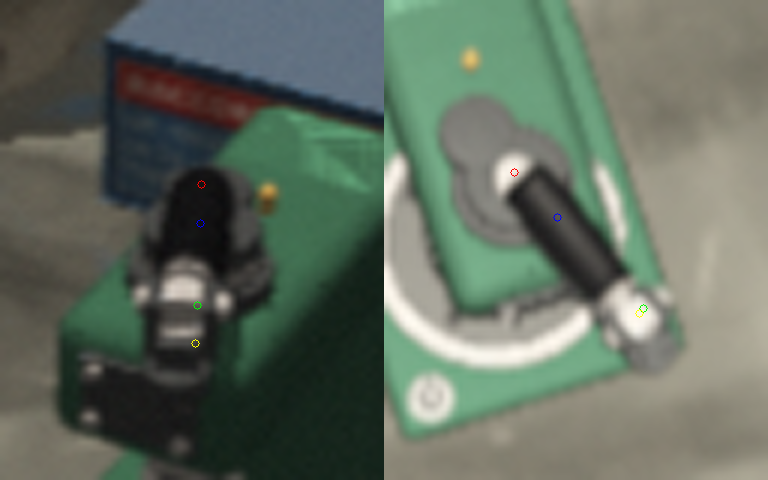

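The green and red circles sit about 2 mm off the handle line: the sleeve centre line runs (525,178)→(614,286) in the top crop, and the pin middle is at about (183,297) in the scene crop. One network outlier pulled the fit, so I'll refit with my own pixel readings and without it.

```bash
cat > fit2.py <<'E'
from h import *
from scipy.optimize import least_squares
np.set_printoptions(precision=1,suppress=True)
C={n:cam(n) for n in("scene","top")}
P=lambda x,r,z=205:np.array([x[0]+r*np.cos(x[2]),x[1]+r*np.sin(x[2]),z])
x0=[584,-56.4,np.radians(-137.7537)]
off={n:proj(C[n],P(x0,40)).astype(int)-[32,40] for n in C}
m=lambda n,u,v:np.array([u-(384 if n=="top" else 0),v])/6-.5+off[n]
obs=[("top",2,m("top",525,178),2),("top",61,m("top",614,286),2),("scene",75,m("scene",183,297),2)]
for n,r,rc in(("scene",0,(220.9,369.2)),("scene",75,(240.5,363.6)),("scene",25,(231.2,368.3)),("top",0,(218.5,349.2)),("top",75,(241.6,366.2)),("top",25,(225.6,355.4))):
    obs.append((n,r,np.array(rc)[::-1],1))
f=lambda x:np.concatenate([w*(proj(C[n],P(x,r))-uv) for n,r,uv,w in obs])
x=least_squares(f,[584,-63,-2.5],loss="soft_l1").x
print(x[:2],np.degrees(x[2]),f(x).reshape(-1,2))
print("hinge",P(x,75),"grip50",P(x,25))
s=ctrl.sense(); q=s["tool_rot"]; T=R.from_quat([q[1],q[2],q[3],q[0]]).as_matrix(); print(T,s["tool_pos"])
d=P(x,25,300)-s["tool_pos"]; print("tool shift/800",np.round(T.T@d/800,4))
# rotation about tool z so that tool y is across the arm
a=x[2]+np.pi/2
for k in(-1,0,1,2):
    b=a+k*np.pi; ty=np.arctan2(T[1,1],T[0,1]); dz=-(b-ty); print("tool-z turn deg",np.degrees(dz))
print(s["q"])
E
python3 fit2.py
```

```text
[587.3 -59.8] -144.68618987086325 [[ 0.1 -3.4]
 [-0.2  0.2]
 [ 0.2  2.2]
 [ 0.2  1.4]
 [ 0.5  1.6]
 [-0.6 -2.5]
 [-1.6 -0.7]
 [ 0.   1.4]
 [-1.6  0.6]]
hinge [ 526.1 -103.1  205. ] grip50 [566.9 -74.2 205. ]
[[-0.9  0.4  0. ]
 [ 0.4  0.9  0. ]
 [-0.   0.  -1. ]] [262.1 567.4 207.2]
tool shift/800 [-0.7 -0.6 -0.1]
tool-z turn deg 299.88683503031586
tool-z turn deg 119.88683503031594
tool-z turn deg -60.11316496968407
tool-z turn deg -240.1131649696841
[ 1.   0.5  1.6 -0.   1.1 -0.1]
```

```bash
cat > go.py <<'E'
# usage: go.py x y z yawdeg(of tool y axis) -> shift and turn needed
from h import *
import sys
x,y,z,w=map(float,sys.argv[1:5]); s=ctrl.sense(); q=s["tool_rot"]
T=R.from_quat([q[1],q[2],q[3],q[0]]); a=np.radians(w)
Y=np.array([np.cos(a),np.sin(a),0]);Z=np.array([0,0,-1.]);G=R.from_matrix(np.c_[np.cross(Y,Z),Y,Z])
print("shift",np.round(T.inv().apply(np.array([x,y,z])-s["tool_pos"])/800,4),"turn",np.round((T.inv()*G).as_rotvec()/(np.pi/2),4))
print(round(s["time"],2),s["tool_pos"].round(1),s["q"].round(3),"F",s["ft_force"].round(1),"w",round(s["width"],1),round(s["grip_force"],1))
E
python3 go.py 567 -74 300 -54.7
```

```text
shift [-0.6822 -0.568  -0.116 ] turn [ 0.     -0.      1.3322]
1.7 [262.1 567.4 207.2] [ 1.032  0.491  1.559 -0.     1.092 -0.106] F [ 0.6 -1.1 -0.2] w 85.2 0.0
```

arm_command --pt "-0.03 -0.025 -0.03 0 0 0.07 85" --pt "-0.07 -0.055 -0.06 0 0 0.16 85" --pt "-0.11 -0.09 -0.09 0 0 0.25 85" --pt "-0.15 -0.125 -0.116 0 0 0.34 85" --pt "-0.19 -0.16 -0.116 0 0 0.43 60" --pt "-0.23 -0.195 -0.116 0 0 0.52 60" --pt "-0.27 -0.23 -0.116 0 0 0.61 60" --pt "-0.31 -0.265 -0.116 0 0 0.7 60" --pt "-0.35 -0.295 -0.116 0 0 0.79 60" --pt "-0.38 -0.32 -0.116 0 0 0.86 60" --squeeze 20

```text
time: 2.7
tool_pos: [431.5, 205.6, 300.2]
tool_rot: [0.0, 0.78, 0.625, 0.0]
ft_force: [0.8, -0.2, -0.2]
width: 59.6
grip_force: 0.0
```

```bash
python3 go.py 567 -74 300 -54.7
```

```text
shift [-0.3042  0.2414  0.0004] turn [ 3.000e-04 -3.000e-04  4.681e-01]
2.7 [431.5 205.6 300.2] [ 0.306  0.186  1.769 -0.     1.186  0.526] F [ 0.8 -0.2 -0.2] w 59.6 0.0
```

arm_command --pt "-0.04 0.03 0 0 0 0.06 60" --pt "-0.08 0.06 0 0 0 0.12 60" --pt "-0.12 0.095 0 0 0 0.18 60" --pt "-0.16 0.125 0 0 0 0.25 60" --pt "-0.2 0.16 0 0 0 0.31 60" --pt "-0.24 0.19 0 0 0 0.37 60" --pt "-0.27 0.215 0 0 0 0.42 60" --pt "-0.29 0.23 0 0 0 0.45 60" --pt "-0.304 0.241 0 0 0 0.468 60" --pt "-0.304 0.241 0 0 0 0.468 60"

```text
time: 3.7
tool_pos: [568.1, -71.7, 299.7]
tool_rot: [-0.0, 0.952, 0.306, -0.0]
ft_force: [-0.5, -0.6, -0.3]
width: 59.5
grip_force: 0.0
```

```bash
python3 go.py 567 -74 191 -54.7; python3 - <<'E'
from h import *
d=cam("scene"); k=5
u,v=proj(d,[555,-80,230]).astype(int)
im=cv2.resize(d["color"][v-60:v+50,u-60:u+60,::-1],None,fx=k,fy=k,interpolation=cv2.INTER_CUBIC);cv2.imwrite("pics/g1.png",im)
E
```

```text
shift [-0.0028  0.0016  0.1359] turn [-0.0002  0.0001  0.0037]
3.7 [568.1 -71.7 299.7] [-0.241  0.335  1.56   0.     1.247  0.708] F [-0.5 -0.6 -0.3] w 59.5 0.0
```

View pics/g1.png

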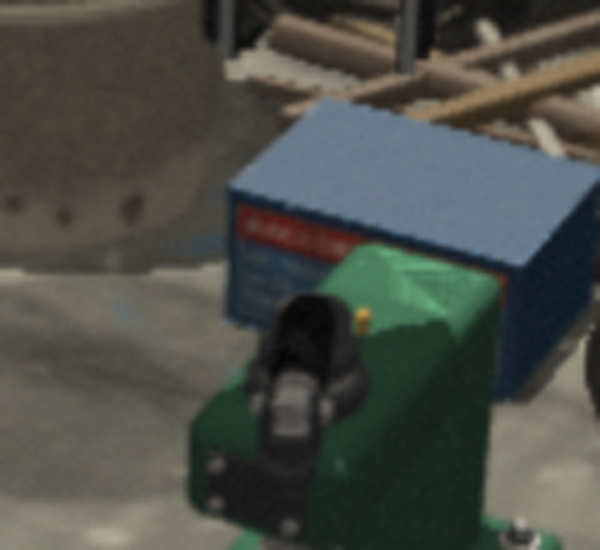

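The fingers, at columns 222 and 405, straddle the handle at column ~305. I'll descend and close.

arm_command --pt "-0.003 0.0016 0.02 0 0 0.004 60" --pt "-0.003 0.0016 0.045 0 0 0.004 60" --pt "-0.003 0.0016 0.07 0 0 0.004 60" --pt "-0.003 0.0016 0.09 0 0 0.004 60" --pt "-0.003 0.0016 0.105 0 0 0.004 60" --pt "-0.003 0.0016 0.117 0 0 0.004 60" --pt "-0.003 0.0016 0.126 0 0 0.004 60" --pt "-0.003 0.0016 0.133 0 0 0.004 60" --pt "-0.003 0.0016 0.138 0 0 0.004 60" --pt "-0.003 0.0016 0.138 0 0 0.004 60"

```text
time: 4.75
tool_pos: [566.5, -73.4, 189.3]
tool_rot: [-0.0, 0.953, 0.303, -0.0]
ft_force: [-0.8, -0.1, 0.1]
width: 60.0
grip_force: 0.0
```

arm_command --pt "0 0 0 0 0 0 40" --pt "0 0 0 0 0 0 30" --pt "0 0 0 0 0 0 20" --pt "0 0 0 0 0 0 15" --pt "0 0 0 0 0 0 10" --pt "0 0 0 0 0 0 10" --pt "0 0 0 0 0 0 10" --pt "0 0 0 0 0 0 10" --pt "0 0 0 0 0 0 10" --pt "0 0 0 0 0 0 10" --squeeze 20

```text
time: 5.75
tool_pos: [566.8, -72.9, 190.9]
tool_rot: [0.0, 0.953, 0.303, 0.001]
ft_force: [-3.0, 5.3, 11.0]
width: 10.0
grip_force: 6.2
```

```bash
python3 go.py 567 -74 187 -54.7
```

```text
shift [-0.0006  0.0013  0.0048] turn [ 0.0003 -0.001   0.0003]
5.75 [566.8 -72.9 190.9] [-2.440e-01  4.320e-01  1.713e+00  1.000e-03  9.950e-01  7.100e-01] F [-3.   5.3 11. ] w 10.0 6.2
```

```bash
python3 - <<'E'
from h import *
o=[]
for n in("scene","top"):
    d=cam(n); k=5
    u,v=proj(d,[560,-78,220]).astype(int)
    o.append(cv2.resize(d["color"][v-50:v+50,u-40:u+40,::-1],None,fx=k,fy=k,interpolation=cv2.INTER_CUBIC))
cv2.imwrite("pics/g2.png",np.hstack(o))
E
```

```text
(no output)
```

View pics/g2.png

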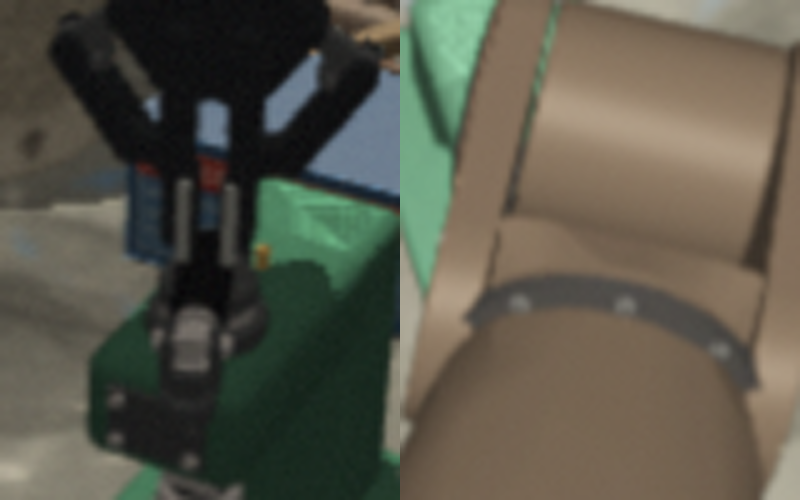

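```bash
python3 - <<'E'
from h import *
np.set_printoptions(precision=0,suppress=True)
d=cam("scene"); u,v=proj(d,[560,-78,220]).astype(int)
m=lambda X:((proj(d,X)-[u-40,v-50]+.5)*5)
A=np.array([587.3,-59.8]);e=np.array([np.cos(np.radians(-144.7)),np.sin(np.radians(-144.7))])
p=ctrl.sense()["tool_pos"]; print("tcp",m(p),"tcp+20",m(p+[0,0,20]),"tcp+40",m(p+[0,0,40]))
for r,z in((2,205),(2,217),(25,205),(25,217),(61,205),(61,217),(75,205),(75,190)): print(r,z,m([*(A+r*e),z]))
print(len(finder.landmark_of("scene","handle_grip")))
for t in("handle_hinge","handle_grip","crank_axis"):
    for L in finder.landmark_of("scene",t)[:2]: print(t,(np.array(L["centre"])[::-1]-[u-40,v-50]+.5)*5,L["score"])
E
```

```text
tcp [207. 304.] tcp+20 [209. 262.] tcp+40 [211. 219.]
2 205 [219. 247.]
2 217 [220. 221.]
25 205 [211. 276.]
25 217 [212. 250.]
61 205 [198. 324.]
61 217 [199. 298.]
75 205 [193. 343.]
75 190 [192. 375.]
1
handle_hinge [206. 338.] 0.58
handle_grip [196. 291.] 0.5
crank_axis [210. 227.] 0.56
```

The pads end about 20 mm higher in the image (v≈262) than the TCP projects (v≈304), and they have closed on top of the sleeve. I'll reopen, go deeper in small steps and close again.

arm_command --pt "0 0 0 0 0 0 30" --pt "0 0 0 0 0 0 50" --pt "0 0 0 0 0 0 50" --pt "0 0 0 0 0 0 50" --pt "0 0 0 0 0 0 50" --pt "0 0 0.003 0 0 0 50" --pt "0 0 0.006 0 0 0 50" --pt "0 0 0.009 0 0 0 50" --pt "0 0 0.012 0 0 0 50" --pt "0 0 0.012 0 0 0 50"

```text
time: 7.1
tool_pos: [566.4, -73.3, 179.6]
tool_rot: [-0.0, 0.953, 0.303, -0.0]
ft_force: [0.3, 0.2, 0.7]
width: 49.7
grip_force: 0.0
```

```bash
python3 go.py 567 -74 175 -54.7;python3 - <<'E'
from h import *
o=[]
d=cam("scene"); k=6
u,v=proj(d,[560,-78,220]).astype(int)
im=cv2.resize(d["color"][v-50:v+40,u-50:u+50,::-1],None,fx=k,fy=k,interpolation=cv2.INTER_CUBIC)
im=np.clip(255*(im/255.)**.5,0,255)
p=(proj(d,ctrl.sense()["tool_pos"])-[u-50,v-50]+.5)*k; print(p); cv2.circle(im,tuple(p.astype(int).tolist()),5,(0,0,255),1)
cv2.imwrite("pics/g3.png",im)
E
```

```text
shift [0.0001 0.0011 0.0057] turn [-0.0003  0.0002  0.0003]
7.1 [566.4 -73.3 179.6] [-0.244  0.445  1.726  0.     0.972  0.71 ] F [0.3 0.2 0.7] w 49.7 0.0
[307.67203318 393.75312271][ WARN:0@1.827] global loadsave.cpp:1063 imwrite_ Unsupported depth image for selected encoder is fallbacked to CV_8U.
```

View pics/g3.png

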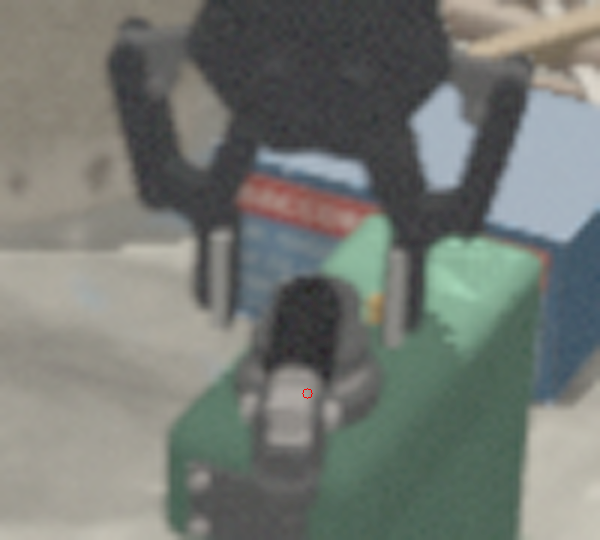

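arm_command --pt "0 0 0.002 0 0 0 50" --pt "0 0 0.004 0 0 0 50" --pt "0 0 0.006 0 0 0 50" --pt "0 0 0.008 0 0 0 50" --pt "0 0 0.008 0 0 0 50" --pt "0 0 0.008 0 0 0 40" --pt "0 0 0.008 0 0 0 30" --pt "0 0 0.008 0 0 0 20" --pt "0 0 0.008 0 0 0 10" --pt "0 0 0.008 0 0 0 5" --squeeze 20

```text
time: 8.15
tool_pos: [566.4, -72.9, 173.7]
tool_rot: [-0.0, 0.953, 0.303, -0.0]
ft_force: [-1.5, 5.3, 2.4]
width: 22.6
grip_force: 20.8
```

```bash
python3 go.py 567 -74 165 -54.7
```

```text
shift [-0.0002  0.0016  0.0108] turn [-0.0005 -0.0001  0.0004]
8.15 [566.4 -72.9 173.7] [-2.440e-01  4.520e-01  1.732e+00  1.000e-03  9.580e-01  7.100e-01] F [-1.5  5.3  2.4] w 22.6 20.8
```

```bash
python3 - <<'E'
from h import *
for n in("scene","top"):
    d=cam(n)
    for z in(207,220,240): print(n,z,proj(d,[262,567,z]))
    cv2.imwrite(f"pics/now_{n}.png",d["color"][:,:,::-1])
a=cv2.imread("pics/scene0.png")[60:190,30:150]; b=cv2.imread("pics/top0.png")[320:450,10:130]
cv2.imwrite("pics/start.png",cv2.resize(np.hstack([a,b]),None,fx=3,fy=3,interpolation=cv2.INTER_CUBIC)) 
E
```

```text
scene 207 [ 94.40321403 174.15262348]
scene 220 [ 93.30758639 169.460534  ]
scene 240 [ 91.6165326  162.16139725]
top 207 [ 89.03312373 354.69310038]
top 220 [ 86.39236537 355.34753667]
top 240 [ 82.2167142  356.38081337]
```

View pics/start.png

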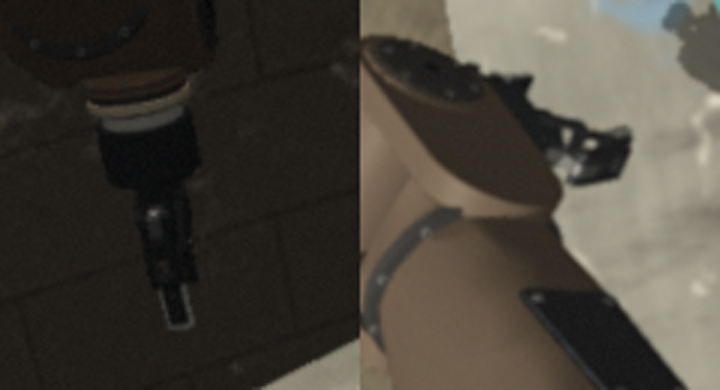

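```bash
python3 - <<'E'
from h import *
np.set_printoptions(precision=1,suppress=True)
s=ctrl.sense(); 
T0=R.from_quat([.2,1,0,0]) 
for n in("scene","top"):
    d=cam(n)
    for sg in(-1,1):
      for z in(220,240,300):
        X=np.array([262.1,567.4,0])+sg*45*np.array([.4,.917,0]);X[2]=z
        p=proj(d,X); c=(p-[30,60])*3 if n=="scene" else (p-[10,320])*3+[360,0]
        print(n,sg,z,c)
E
```

```text
scene -1 220 [188.8 350.9]
scene -1 240 [183.5 328.5]
scene -1 300 [167.6 259.5]
scene 1 220 [190.9 306.7]
scene 1 240 [186.  285.3]
scene 1 300 [171.3 219.4]
top -1 220 [636.9 130. ]
top -1 240 [625.1 133.6]
top -1 300 [587.1 145.1]
top 1 220 [541.4  82. ]
top 1 240 [528.2  84.6]
top 1 300 [485.9  92.9]
```

arm_command --pt "0 0 -0.001 0 0 0 5" --pt "0 0 -0.002 0 0 0 5" --pt "0 0 -0.004 0 0 0 5" --pt "0 0 -0.006 0 0 0 5" --pt "0 0 -0.008 0 0 0 5" --pt "0 0 -0.01 0 0 0 5" --pt "0 0 -0.01 0 0 0 5" --pt "0 0 -0.01 0 0 0 5" --pt "0 0 -0.01 0 0 0 5" --pt "0 0 -0.01 0 0 0 5" --squeeze 30

```text
time: 9.35
tool_pos: [565.9, -73.4, 181.4]
tool_rot: [-0.0, 0.953, 0.303, -0.001]
ft_force: [-3.2, 2.9, -5.1]
width: 22.8
grip_force: 30.2
```

```bash
python3 go.py 567 -74 165 -54.7; python3 - <<'E'
from h import *
d=cam("scene"); k=6
u,v=proj(d,[560,-78,220]).astype(int)
im=cv2.resize(d["color"][v-50:v+40,u-50:u+50,::-1],None,fx=k,fy=k,interpolation=cv2.INTER_CUBIC)
cv2.imwrite("pics/g4.png",np.clip(255*(im/255.)**.5,0,255).astype(np.uint8))
E
```

```text
shift [0.0007 0.0014 0.0205] turn [-0.0007  0.0007  0.0003]
9.35 [565.9 -73.4 181.4] [-0.245  0.442  1.724 -0.     0.977  0.71 ] F [-3.2  2.9 -5.1] w 22.8 30.2
```

View pics/g4.png

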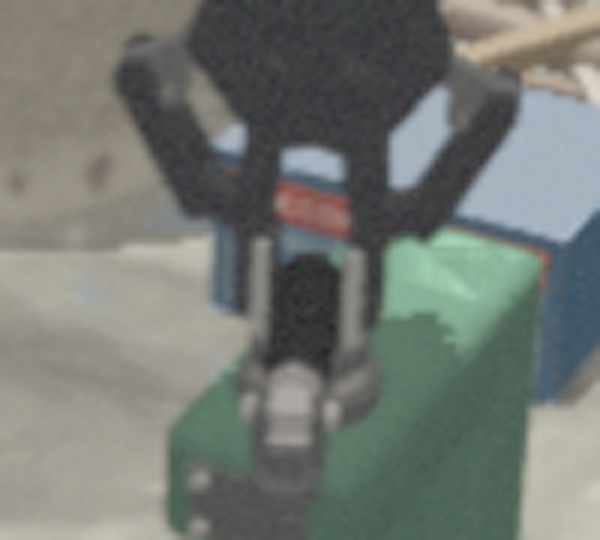

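The black sleeve sits between the pads (columns 270–340) and has lifted, its top moving from v 275 to 255. I'll swing it up along the hinge arc.

arm_command --pt "-0.002 0 -0.0085 0 0 0 5" --pt "-0.0054 0 -0.017 0 0 0 5" --pt "-0.01 0 -0.025 0 0 0 5" --pt "-0.016 0 -0.0325 0 0 0 5" --pt "-0.023 0 -0.039 0 0 0 5" --pt "-0.0305 0 -0.044 0 0 0 5" --pt "-0.039 0 -0.048 0 0 0 5" --pt "-0.048 0 -0.051 0 0 0 5" --pt "-0.057 0 -0.0525 0 0 0 5" --pt "-0.0615 0 -0.0525 0 0 0 5"

```text
time: 10.4
tool_pos: [526.9, -102.8, 225.0]
tool_rot: [0.001, 0.953, 0.303, 0.001]
ft_force: [2.9, 2.2, 8.5]
width: 22.4
grip_force: 30.4
```

```bash
python3 go.py 526 -103 223.5 -54.7
```

```text
shift [-0.0011 -0.0005  0.0018] turn [ 0.002  -0.0013 -0.0001]
10.4 [ 526.9 -102.8  225. ] [-0.316  0.345  1.754 -0.     1.038  0.639] F [2.9 2.2 8.5] w 22.4 30.4
```

arm_command --pt "0 0 0 0 0 0 10" --pt "0 0 0 0 0 0 20" --pt "0 0 0 0 0 0 30" --pt "0 0 0 0 0 0 34" --pt "0 0 0 0 0 0 34" --pt "0 0 0 0 0 0 34" --pt "0 0 0 0 0 0 34" --pt "0 0 0 0 0 0 34" --pt "0 0 0 0 0 0 34" --pt "0 0 0 0 0 0 34"

```text
time: 11.4
tool_pos: [526.4, -101.8, 223.6]
tool_rot: [-0.0, 0.953, 0.303, 0.0]
ft_force: [0.5, -0.2, -0.7]
width: 33.8
grip_force: 0.0
```

```bash
python3 go.py 526 -103 223.5 -54.7; python3 - <<'E'
from h import *
d=cam("scene"); k=6
for t in("handle_hinge","handle_grip"): print(t,[(L["centre"],L["score"]) for L in finder.landmark_of("scene",t)[:2]])
print(proj(d,[526,-103,205]),proj(d,[526,-103,255]))
u,v=proj(d,[530,-100,240]).astype(int)
im=cv2.resize(d["color"][v-40:v+50,u-50:u+50,::-1],None,fx=k,fy=k,interpolation=cv2.INTER_CUBIC)
cv2.imwrite("pics/g5.png",np.clip(255*(im/255.)**.5,0,255).astype(np.uint8))
E
```

```text
shift [-0.0013  0.0009  0.0001] turn [-0.     -0.      0.0002]
11.4 [ 526.4 -101.8  223.6] [-0.314  0.347  1.755  0.     1.039  0.64 ] F [ 0.5 -0.2 -0.7] w 33.8 0.0
handle_hinge [([242.2, 365.7], 0.67), ([279.4, 365.0], 0.53)]
handle_grip [([221.0, 365.2], 0.7)]
[364.02524398 242.07355084] [364.95583203 219.85812629]
```

View pics/g5.png

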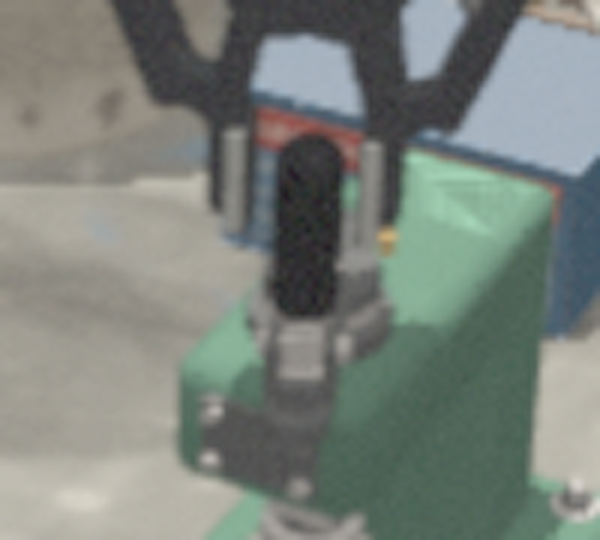

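The handle stands upright (column 308, v 135–315) between the fingers. I'll lower a little, regrip and read the force.

arm_command --pt "-0.001 0.001 0.004 0 0 0 34" --pt "-0.001 0.001 0.008 0 0 0 34" --pt "-0.001 0.001 0.012 0 0 0 34" --pt "-0.001 0.001 0.014 0 0 0 34" --pt "-0.001 0.001 0.014 0 0 0 28" --pt "-0.001 0.001 0.014 0 0 0 20" --pt "-0.001 0.001 0.014 0 0 0 10" --pt "-0.001 0.001 0.014 0 0 0 5" --pt "-0.001 0.001 0.014 0 0 0 5" --pt "-0.001 0.001 0.014 0 0 0 5" --squeeze 40

```text
time: 12.55
tool_pos: [526.3, -103.0, 212.4]
tool_rot: [0.0, 0.953, 0.303, 0.0]
ft_force: [0.6, -1.6, -0.5]
width: 22.4
grip_force: 39.4
```

```bash
cat > st.py <<'E'
from h import *
s=ctrl.sense();q=s["tool_rot"];T=R.from_quat([q[1],q[2],q[3],q[0]])
A=np.array([587.3,-59.8]);p=s["tool_pos"][:2]-A;r=np.linalg.norm(p);u=p/r;t=np.array([u[1],-u[0]]) # t: clockwise
f=s["ft_force"]
print(round(s["time"],2),s["tool_pos"].round(1),"ang",np.degrees(np.arctan2(p[1],p[0])).round(1),"r",r.round(1),"Frad",round(f[:2]@u,1),"Fresist",round(-f[:2]@t,1),"Fz",f[2].round(1),"Ftool",T.inv().apply(f).round(1),"w",round(s["width"],1),round(s["grip_force"],1),"q",s["q"].round(2))
E
python3 st.py; python3 - <<'E'
import numpy as np
for n in range(0,10): 
    f=np.radians(18*(n+1)); print(18*(n+1),np.round(.09375*(1-np.cos(f)),4),np.round(-.09375*np.sin(f),4))
E
```

```text
12.55 [ 526.3 -103.   212.4] ang -144.7 r 74.8 Frad 0.5 Fresist 1.6 Fz -0.5 Ftool [-0.5  1.6  0.5] w 22.4 39.4 q [-0.32  0.36  1.77 -0.    1.01  0.64]
18 0.0046 -0.029
36 0.0179 -0.0551
54 0.0386 -0.0758
72 0.0648 -0.0892
90 0.0937 -0.0938
108 0.1227 -0.0892
126 0.1489 -0.0758
144 0.1696 -0.0551
162 0.1829 -0.029
180 0.1875 -0.0
```

arm_command --pt "0.0012 -0.0147 0 0 0 0 5" --pt "0.0046 -0.029 0 0 0 0 5" --pt "0.0102 -0.0426 0 0 0 0 5" --pt "0.0179 -0.0551 0 0 0 0 5" --pt "0.0275 -0.0663 0 0 0 0 5" --pt "0.0386 -0.0758 0 0 0 0 5" --pt "0.0512 -0.0835 0 0 0 0 5" --pt "0.0648 -0.0892 0 0 0 0 5" --pt "0.0791 -0.0926 0 0 0 0 5" --pt "0.0938 -0.0938 0 0 0 0 5"

```text
time: 13.55
tool_pos: [542.2, 3.4, 212.4]
tool_rot: [-0.002, 0.953, 0.303, -0.002]
ft_force: [-7.5, 4.4, 4.3]
width: 22.3
grip_force: 41.5
```

```bash
python3 st.py
```

```text
13.55 [542.2   3.4 212.4] ang 125.5 r 77.6 Frad 7.9 Fresist 3.5 Fz 4.3 Ftool [-3.5 -7.9 -4.3] w 22.3 41.5 q [-0.12  0.37  1.75  0.    1.02  0.84]
```

```bash
cat > rows.py <<'E'
# rows.py cx cy r cmdx cmdy startang step n [settle]: rows along circle (clockwise), prints rows and final commanded
import sys,numpy as np
cx,cy,r,x,y,a,st=map(float,sys.argv[1:8]);n=int(sys.argv[8])
X=np.array([.8161,.5779]);Y=np.array([.5779,-.8161])
out=[]
for k in range(1,11):
    b=np.radians(a-st*min(k,n)); d=np.array([cx+r*np.cos(b)-x,cy+r*np.sin(b)-y])/800
    out.append([round(float(d@X),4),round(float(d@Y),4)])
print(", ".join(f"[{p}, {q}, 0, 0, 0, 0, 5]" for p,q in out))
e=np.array([x,y])+800*(out[-1][0]*X+out[-1][1]*Y); print("cmd",e.round(2),"ang",a-st*n)
E
python3 rows.py 585.8 -57.3 75.3 544.0 1.7 125.5 9 10
```

```text
[0.0144, -0.0026, 0, 0, 0, 0, 5], [0.0288, 0.0008, 0, 0, 0, 0, 5], [0.0425, 0.0064, 0, 0, 0, 0, 5], [0.0551, 0.014, 0, 0, 0, 0, 5], [0.0663, 0.0236, 0, 0, 0, 0, 5], [0.076, 0.0348, 0, 0, 0, 0, 5], [0.0837, 0.0474, 0, 0, 0, 0, 5], [0.0894, 0.061, 0, 0, 0, 0, 5], [0.0929, 0.0753, 0, 0, 0, 0, 5], [0.0941, 0.0901, 0, 0, 0, 0, 5]
cmd [647.09 -13.62] ang 35.5
```

arm_command --pt "0.0144 -0.0026 0 0 0 0 5" --pt "0.0288 0.0008 0 0 0 0 5" --pt "0.0425 0.0064 0 0 0 0 5" --pt "0.0551 0.014 0 0 0 0 5" --pt "0.0663 0.0236 0 0 0 0 5" --pt "0.076 0.0348 0 0 0 0 5" --pt "0.0837 0.0474 0 0 0 0 5" --pt "0.0894 0.061 0 0 0 0 5" --pt "0.0929 0.0753 0 0 0 0 5" --pt "0.0941 0.0901 0 0 0 0 5"

```text
time: 14.55
tool_pos: [645.7, -14.1, 212.4]
tool_rot: [-0.001, 0.953, 0.303, -0.002]
ft_force: [-13.9, -3.2, 5.4]
width: 22.5
grip_force: 40.9
```

```bash
sed -i 's/587.3,-59.8/585.8,-57.3/' st.py; python3 st.py
```

```text
14.55 [645.7 -14.1 212.4] ang 35.8 r 73.8 Frad -13.1 Fresist 5.5 Fz 5.4 Ftool [-13.2  -5.4  -5.3] w 22.5 40.9 q [-0.12  0.52  1.49 -0.    1.13  0.83]
```

```bash
sed -i 's/585.8,-57.3/585.2,-57.4/' st.py; python3 - <<'E'
from h import *
from scipy.optimize import minimize_scalar
np.set_printoptions(precision=1,suppress=True)
d=cam("scene");A=[585.2,-57.4]
def zof(rc): return minimize_scalar(lambda z:((proj(d,[*A,z])-np.array(rc)[::-1])[1])**2,bounds=(0,230),method="bounded").x
for t in("ram_face","bearing_top","bore_mouth","press"):
    for i in range(2):
        if i: d=cam("scene")
        print(t,[(np.array(L["centre"]).round(1).tolist(),round(zof(L["centre"]),1),round(L["score"],2)) for L in finder.landmark_of("scene",t)[:2]])
print("px col axis",proj(d,[*A,60]))
k=9;u,v=proj(d,[*A,75]).astype(int)
im=d["color"][v-30:v+30,u-40:u+40,::-1]
im=cv2.resize(im,None,fx=k,fy=k,interpolation=cv2.INTER_CUBIC);im=np.clip(255*(im/255.)**.45,0,255).astype(np.uint8)
for z,c,r in((55,(0,0,255),23.5),(65,(0,255,255),23.5),(80,(255,0,0),18.5)):
    P=[((proj(d,[A[0]+r*np.cos(a),A[1]+r*np.sin(a),z])-[u-40,v-30]+.5)*k).astype(int) for a in np.linspace(0,6.283,60)]
    for p in P[::2]: cv2.circle(im,tuple(p.tolist()),1,c,-1)
cv2.imwrite("pics/ram.png",im)
E
```

```text
ram_face [([275.9, 367.9], np.float64(68.3), 0.56)]
ram_face [([277.6, 365.3], np.float64(63.7), 0.49)]
bearing_top [([278.5, 365.5], np.float64(61.2), 0.64), ([278.1, 367.1], np.float64(62.3), 0.52)]
bearing_top [([279.5, 365.2], np.float64(58.5), 0.7)]
bore_mouth [([185.9, 371.6], np.float64(230.0), 0.66), ([281.6, 366.1], np.float64(52.7), 0.57)]
bore_mouth [([280.4, 365.2], np.float64(56.0), 0.79)]
press [([298.6, 364.9], np.float64(4.6), 0.68)]
press [([299.6, 366.0], np.float64(1.7), 0.81), ([277.6, 366.6], np.float64(63.7), 0.37)]
px col axis [365.2 278.9]
```

View pics/ram.png

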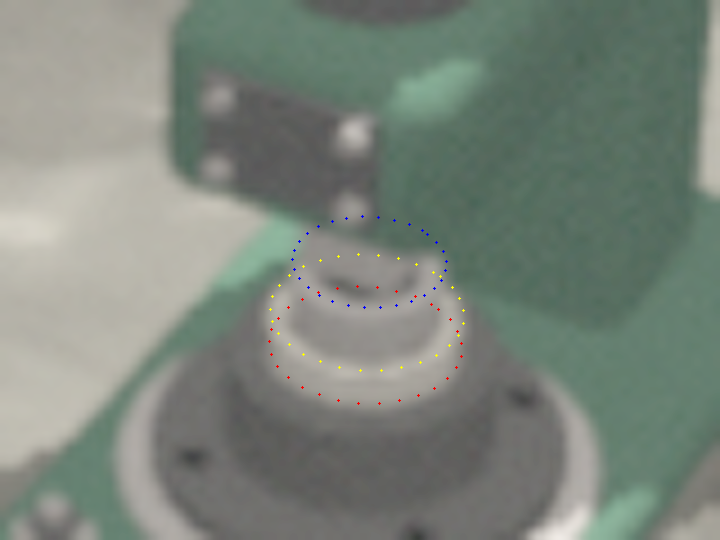

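The ram picture shows the pusher's lower edge at v≈360, about z 64, already on the bearing. The bearing's top is at v≈370 (z≈64±1.5) and the bore mouth at v≈405. So about 9 mm remains above the mouth, and half a turn is safe at speed.

```bash
python3 rows.py 585.2 -57.4 74.5 647.09 -13.62 35.8 9 10; python3 rows.py 585.2 -57.4 74.5 628.7 -117.9 -54.2 9 10
```

```text
[-0.0027, 0.0137, 0, 0, 0, 0, 5], [-0.0059, 0.028, 0, 0, 0, 0, 5], [-0.0114, 0.0415, 0, 0, 0, 0, 5], [-0.019, 0.054, 0, 0, 0, 0, 5], [-0.0283, 0.0652, 0, 0, 0, 0, 5], [-0.0394, 0.0748, 0, 0, 0, 0, 5], [-0.0518, 0.0826, 0, 0, 0, 0, 5], [-0.0652, 0.0883, 0, 0, 0, 0, 5], [-0.0794, 0.0918, 0, 0, 0, 0, 5], [-0.094, 0.0931, 0, 0, 0, 0, 5]
cmd [ 628.76 -117.86] ang -54.2
[-0.0144, -0.001, 0, 0, 0, 0, 5], [-0.0287, -0.0043, 0, 0, 0, 0, 5], [-0.0422, -0.0098, 0, 0, 0, 0, 5], [-0.0548, -0.0173, 0, 0, 0, 0, 5], [-0.0659, -0.0267, 0, 0, 0, 0, 5], [-0.0755, -0.0378, 0, 0, 0, 0, 5], [-0.0833, -0.0501, 0, 0, 0, 0, 5], [-0.089, -0.0636, 0, 0, 0, 0, 5], [-0.0925, -0.0778, 0, 0, 0, 0, 5], [-0.0938, -0.0923, 0, 0, 0, 0, 5]
cmd [ 524.79 -101.  ] ang -144.2
```

arm_command --pt "-0.0027 0.0137 0 0 0 0 5" --pt "-0.0059 0.028 0 0 0 0 5" --pt "-0.0114 0.0415 0 0 0 0 5" --pt "-0.019 0.054 0 0 0 0 5" --pt "-0.0283 0.0652 0 0 0 0 5" --pt "-0.0394 0.0748 0 0 0 0 5" --pt "-0.0518 0.0826 0 0 0 0 5" --pt "-0.0652 0.0883 0 0 0 0 5" --pt "-0.0794 0.0918 0 0 0 0 5" --pt "-0.094 0.0931 0 0 0 0 5"

```text
time: 16.2
tool_pos: [629.7, -117.7, 212.5]
tool_rot: [0.0, 0.953, 0.303, 0.001]
ft_force: [4.1, 3.1, -1.9]
width: 22.4
grip_force: 40.3
```

```bash
python3 st.py
```

```text
16.2 [ 629.7 -117.7  212.5] ang -53.6 r 74.9 Frad -0.0 Fresist 5.1 Fz -1.9 Ftool [ 5.1 -0.1  1.9] w 22.4 40.3 q [-0.29  0.51  1.51  0.    1.12  0.67]
```

arm_command --pt "-0.0144 -0.001 0 0 0 0 5" --pt "-0.0287 -0.0043 0 0 0 0 5" --pt "-0.0422 -0.0098 0 0 0 0 5" --pt "-0.0548 -0.0173 0 0 0 0 5" --pt "-0.0659 -0.0267 0 0 0 0 5" --pt "-0.0755 -0.0378 0 0 0 0 5" --pt "-0.0833 -0.0501 0 0 0 0 5" --pt "-0.089 -0.0636 0 0 0 0 5" --pt "-0.0925 -0.0778 0 0 0 0 5" --pt "-0.0938 -0.0923 0 0 0 0 5"

```text
time: 17.2
tool_pos: [524.5, -102.0, 212.5]
tool_rot: [0.001, 0.953, 0.303, -0.0]
ft_force: [-2.8, -7.6, 0.4]
width: 22.3
grip_force: 40.6
```

```bash
python3 st.py; cat > bt.py <<'E'
from h import *
from scipy.optimize import minimize_scalar
d=cam("scene");A=[585.2,-57.4]
g=d["color"].astype(float).mean(2)
u=proj(d,[*A,60])[0]; c=int(round(u)); pr=g[255:300,c-3:c+4].mean(1).round().astype(int)
# front edge pixel rows
b=np.array([d["origin"][0]-A[0],d["origin"][1]-A[1]]);b/=np.linalg.norm(b)
f=lambda r,z:proj(d,[A[0]+r*b[0],A[1]+r*b[1],z])[1].round(1)
print("rows from 255:",pr.tolist()); print("pred r23.5 z55,60,65:",f(23.5,55),f(23.5,60),f(23.5,65),"r18.5 z55,60,65",f(18.5,55),f(18.5,60),f(18.5,65))
for t in("ram_face","bearing_top","bore_mouth"): print(t,[np.array(L["centre"]).round(1).tolist() for L in finder.landmark_of("scene",t)[:2]])
E
python3 bt.py; python3 - <<'E'
import cv2
g=cv2.imread("pics/scene0.png").mean(2)
print(g[255:300,362:369].mean(1).round().astype(int).tolist())
E
```

```text
17.2 [ 524.5 -102.   212.5] ang -143.7 r 75.3 Frad 6.8 Fresist 4.5 Fz 0.4 Ftool [-6.7  4.6 -0.4] w 22.3 40.6 q [-0.31  0.36  1.77 -0.    1.01  0.64]
rows from 255: [37, 33, 30, 29, 31, 33, 29, 29, 30, 35, 47, 53, 45, 36, 42, 58, 71, 75, 75, 75, 71, 62, 54, 71, 100, 92, 78, 75, 74, 72, 90, 116, 87, 60, 45, 41, 35, 31, 31, 31, 30, 30, 31, 30, 34]
pred r23.5 z55,60,65: 287.3 285.5 283.7 r18.5 z55,60,65 285.9 284.1 282.2
ram_face [[279.1, 366.0]]
bearing_top [[279.8, 362.5], [255.2, 205.6]]
bore_mouth [[280.8, 366.8]]
[58, 38, 27, 26, 27, 27, 25, 25, 26, 31, 41, 45, 39, 32, 36, 50, 56, 50, 50, 76, 85, 71, 67, 66, 66, 68, 67, 76, 103, 86, 88, 86, 77, 53, 39, 35, 31, 28, 27, 26, 26, 27, 26, 27, 29]
```

```bash
python3 rows.py 584.7 -57.8 75 524.79 -101.0 -144.2 2.6 9
```

```text
[-0.0014, -0.0042, 0, 0, 0, 0, 5], [-0.0011, -0.0085, 0, 0, 0, 0, 5], [-0.0007, -0.0127, 0, 0, 0, 0, 5], [-0.0, -0.0169, 0, 0, 0, 0, 5], [0.0008, -0.0211, 0, 0, 0, 0, 5], [0.0018, -0.0252, 0, 0, 0, 0, 5], [0.003, -0.0293, 0, 0, 0, 0, 5], [0.0044, -0.0333, 0, 0, 0, 0, 5], [0.006, -0.0373, 0, 0, 0, 0, 5], [0.006, -0.0373, 0, 0, 0, 0, 5]
cmd [511.46 -73.87] ang -167.6
```

arm_command --pt "-0.0014 -0.0042 0 0 0 0 5" --pt "-0.0011 -0.0085 0 0 0 0 5" --pt "-0.0007 -0.0127 0 0 0 0 5" --pt "0 -0.0169 0 0 0 0 5" --pt "0.0008 -0.0211 0 0 0 0 5" --pt "0.0018 -0.0252 0 0 0 0 5" --pt "0.003 -0.0293 0 0 0 0 5" --pt "0.0044 -0.0333 0 0 0 0 5" --pt "0.006 -0.0373 0 0 0 0 5" --pt "0.006 -0.0373 0 0 0 0 5"

```text
time: 18.4
tool_pos: [511.4, -73.9, 212.5]
tool_rot: [0.0, 0.953, 0.303, -0.0]
ft_force: [-2.2, -2.8, 0.4]
width: 22.4
grip_force: 40.9
```

```bash
python3 st.py; python3 bt.py; python3 - <<'E'
import numpy as np
X=np.array([.8161,.5779]);Y=np.array([.5779,-.8161]);c=np.array([584.7,-57.8]);a=-167.6
P=lambda a:c+75*np.array([np.cos(np.radians(a)),np.sin(np.radians(a))])
for k in range(16):
    d=(P(a-7)-P(a))/800;a-=7;print(round(a,1),(d@X).round(4),(d@Y).round(4))
E
```

```text
18.4 [511.4 -73.9 212.5] ang -167.4 r 75.7 Frad 2.7 Fresist 2.3 Fz 0.4 Ftool [-3.4  1.  -0.4] w 22.4 40.9 q [-0.27  0.33  1.81 -0.    1.    0.68]
rows from 255: [37, 39, 47, 53, 46, 35, 29, 28, 29, 33, 46, 53, 44, 37, 41, 57, 70, 74, 74, 75, 72, 66, 56, 63, 94, 94, 77, 75, 73, 72, 84, 111, 96, 61, 45, 41, 34, 30, 29, 30, 30, 30, 30, 31, 33]
pred r23.5 z55,60,65: 287.3 285.5 283.7 r18.5 z55,60,65 285.9 284.1 282.2
ram_face [[277.2, 365.5]]
bearing_top [[280.4, 367.3]]
bore_mouth [[279.6, 364.7], [281.2, 363.6]]
-174.6 0.0051 -0.0103
-181.6 0.0063 -0.0096
-188.6 0.0074 -0.0087
-195.6 0.0084 -0.0077
-202.6 0.0093 -0.0067
-209.6 0.0101 -0.0055
-216.6 0.0106 -0.0042
-223.6 0.0111 -0.0029
-230.6 0.0113 -0.0015
-237.6 0.0114 -0.0001
-244.6 0.0114 0.0013
-251.6 0.0111 0.0027
-258.6 0.0107 0.004
-265.6 0.0102 0.0053
-272.6 0.0094 0.0065
-279.6 0.0086 0.0076
```

arm_command --pt "0.0007 -0.0015 0 0 0 0 5" --pt "0.0014 -0.003 0 0 0 0 5" --pt "0.0021 -0.0044 0 0 0 0 5" --pt "0.0029 -0.0059 0 0 0 0 5" --pt "0.0037 -0.0073 0 0 0 0 5" --pt "0.0045 -0.0088 0 0 0 0 5" --pt "0.0053 -0.0102 0 0 0 0 5" --pt "0.0061 -0.0116 0 0 0 0 5" --pt "0.0069 -0.013 0 0 0 0 5" --pt "0.0078 -0.0144 0 0 0 0 5"

```text
time: 19.6
tool_pos: [509.9, -61.2, 212.4]
tool_rot: [0.0, 0.953, 0.303, -0.0]
ft_force: [-5.0, -5.1, 2.4]
width: 22.2
grip_force: 41.2
```

```bash
python3 st.py; python3 - <<'E'
import numpy as np
X=np.array([.8161,.5779]);Y=np.array([.5779,-.8161]);c=np.array([584.7,-57.8]);a=-177.6
P=lambda a:c+75*np.array([np.cos(np.radians(a)),np.sin(np.radians(a))])
for k in range(26):
    d=(P(a-8)-P(a))/800;a-=8;print(round(a,1),(d@X).round(4),(d@Y).round(4))
E
```

```text
19.6 [509.9 -61.2 212.4] ang -177.1 r 75.4 Frad 5.3 Fresist 4.8 Fz 2.4 Ftool [-7.1  1.2 -2.4] w 22.2 41.2 q [-0.25  0.33  1.82 -0.    0.99  0.71]
-185.6 0.0079 -0.0105
-193.6 0.0092 -0.0093
-201.6 0.0104 -0.0079
-209.6 0.0114 -0.0064
-217.6 0.0122 -0.0047
-225.6 0.0127 -0.003
-233.6 0.013 -0.0012
-241.6 0.0131 0.0007
-249.6 0.0128 0.0025
-257.6 0.0124 0.0042
-265.6 0.0117 0.0059
-273.6 0.0107 0.0075
-281.6 0.0096 0.0089
-289.6 0.0082 0.0102
-297.6 0.0068 0.0112
-305.6 0.0051 0.012
-313.6 0.0034 0.0126
-321.6 0.0016 0.013
-329.6 -0.0002 0.0131
-337.6 -0.002 0.0129
-345.6 -0.0038 0.0125
-353.6 -0.0055 0.0119
-361.6 -0.0071 0.011
-369.6 -0.0086 0.0099
-377.6 -0.0099 0.0086
-385.6 -0.011 0.0071
```

arm_command --pt "0.0 -0.0012 0 0 0 0 5" --pt "0.0007 -0.0024 0 0 0 0 5" --pt "0.0014 -0.0035 0 0 0 0 5" --pt "0.0022 -0.0046 0 0 0 0 5" --pt "0.003 -0.0057 0 0 0 0 5" --pt "0.0038 -0.0068 0 0 0 0 5" --pt "0.0046 -0.0079 0 0 0 0 5" --pt "0.0054 -0.009 0 0 0 0 5" --pt "0.0062 -0.0101 0 0 0 0 5" --pt "0.0069 -0.0112 0 0 0 0 5"

```text
time: 20.6
tool_pos: [509.7, -50.7, 212.5]
tool_rot: [0.0, 0.953, 0.303, 0.0]
ft_force: [-1.3, -5.1, 0.4]
width: 22.2
grip_force: 40.8
```

```bash
python3 st.py; python3 bt.py | grep rows
```

```text
20.6 [509.7 -50.7 212.5] ang 174.9 r 75.8 Frad 0.8 Fresist 5.2 Fz 0.4 Ftool [-4.   3.5 -0.4] w 22.2 40.8 q [-0.23  0.32  1.83 -0.    0.99  0.73]
rows from 255: [37, 38, 47, 52, 46, 35, 29, 28, 29, 34, 46, 52, 43, 35, 41, 57, 69, 73, 73, 73, 73, 67, 55, 57, 85, 95, 78, 74, 73, 72, 80, 105, 103, 63, 44, 41, 35, 31, 30, 29, 30, 30, 30, 30, 32]
```

arm_command --pt "0.0009 -0.0009 0 0 0 0 5" --pt "0.0018 -0.0019 0 0 0 0 5" --pt "0.0027 -0.0028 0 0 0 0 5" --pt "0.0036 -0.0038 0 0 0 0 5" --pt "0.0045 -0.0047 0 0 0 0 5" --pt "0.0055 -0.0057 0 0 0 0 5" --pt "0.0064 -0.0066 0 0 0 0 5" --pt "0.0073 -0.0075 0 0 0 0 5" --pt "0.0083 -0.0084 0 0 0 0 5" --pt "0.0092 -0.0093 0 0 0 0 5"

```text
time: 21.8
tool_pos: [511.3, -40.0, 212.5]
tool_rot: [0.0, 0.953, 0.303, 0.0]
ft_force: [2.3, -4.8, 0.9]
width: 22.2
grip_force: 40.8
```

```bash
python3 st.py
```

```text
21.8 [511.3 -40.  212.5] ang 166.8 r 75.9 Frad -3.3 Fresist 4.2 Fz 0.9 Ftool [-0.9  5.3 -0.9] w 22.2 40.8 q [-0.21  0.33  1.82  0.    0.99  0.75]
```

arm_command --pt "0.0011 -0.0007 0 0 0 0 5" --pt "0.0022 -0.0015 0 0 0 0 5" --pt "0.0032 -0.0022 0 0 0 0 5" --pt "0.0043 -0.003 0 0 0 0 5" --pt "0.0053 -0.0038 0 0 0 0 5" --pt "0.0064 -0.0045 0 0 0 0 5" --pt "0.0075 -0.0053 0 0 0 0 5" --pt "0.0086 -0.006 0 0 0 0 5" --pt "0.0096 -0.0068 0 0 0 0 5" --pt "0.0107 -0.0075 0 0 0 0 5"

```text
time: 22.8
tool_pos: [514.6, -30.1, 212.4]
tool_rot: [-0.0, 0.953, 0.303, 0.0]
ft_force: [-1.9, -3.9, 2.9]
width: 22.2
grip_force: 41.1
```

```bash
python3 st.py
```

```text
22.8 [514.6 -30.1 212.4] ang 158.9 r 75.7 Frad 0.3 Fresist 4.3 Fz 2.9 Ftool [-3.8  2.1 -2.9] w 22.2 41.1 q [-0.19  0.33  1.82  0.    0.99  0.77]
```

Steady at 4–5 N. Continuing.

arm_command --pt "0.0011 -0.0006 0 0 0 0 5" --pt "0.0023 -0.0013 0 0 0 0 5" --pt "0.0034 -0.002 0 0 0 0 5" --pt "0.0045 -0.0026 0 0 0 0 5" --pt "0.0057 -0.0033 0 0 0 0 5" --pt "0.0068 -0.0039 0 0 0 0 5" --pt "0.008 -0.0046 0 0 0 0 5" --pt "0.0091 -0.0052 0 0 0 0 5" --pt "0.0102 -0.0059 0 0 0 0 5" --pt "0.0114 -0.0065 0 0 0 0 5"

```text
time: 23.8
tool_pos: [519.2, -20.6, 212.4]
tool_rot: [0.0, 0.953, 0.303, 0.0]
ft_force: [-1.5, -4.9, 4.3]
width: 22.3
grip_force: 41.2
```

```bash
python3 st.py
```

```text
23.8 [519.2 -20.6 212.4] ang 150.9 r 75.6 Frad -1.1 Fresist 5.1 Fz 4.3 Ftool [-4.1  3.2 -4.3] w 22.3 41.2 q [-0.17  0.34  1.81  0.    1.    0.79]
```

arm_command --pt "0.0012 -0.0005 0 0 0 0 5" --pt "0.0024 -0.001 0 0 0 0 5" --pt "0.0036 -0.0014 0 0 0 0 5" --pt "0.0048 -0.0019 0 0 0 0 5" --pt "0.006 -0.0024 0 0 0 0 5" --pt "0.0073 -0.0029 0 0 0 0 5" --pt "0.0085 -0.0034 0 0 0 0 5" --pt "0.0097 -0.0039 0 0 0 0 5" --pt "0.0109 -0.0043 0 0 0 0 5" --pt "0.0122 -0.0047 0 0 0 0 5"

```text
time: 24.8
tool_pos: [524.9, -12.0, 212.4]
tool_rot: [0.0, 0.953, 0.303, 0.0]
ft_force: [-1.2, -4.2, 3.4]
width: 22.3
grip_force: 41.2
```

```bash
python3 st.py
```

```text
24.8 [524.9 -12.  212.4] ang 143.0 r 75.5 Frad -1.6 Fresist 4.0 Fz 3.4 Ftool [-3.4  2.7 -3.4] w 22.3 41.2 q [-0.15  0.34  1.8   0.    1.    0.81]
```

arm_command --pt "0.0013 -0.0003 0 0 0 0 5" --pt "0.0025 -0.0006 0 0 0 0 5" --pt "0.0038 -0.0009 0 0 0 0 5" --pt "0.0051 -0.0012 0 0 0 0 5" --pt "0.0064 -0.0014 0 0 0 0 5" --pt "0.0076 -0.0017 0 0 0 0 5" --pt "0.0089 -0.002 0 0 0 0 5" --pt "0.0102 -0.0023 0 0 0 0 5" --pt "0.0114 -0.0026 0 0 0 0 5" --pt "0.0127 -0.0028 0 0 0 0 5"

```text
time: 25.8
tool_pos: [531.9, -4.2, 212.4]
tool_rot: [-0.0, 0.953, 0.303, 0.0]
ft_force: [-2.4, -4.4, 4.0]
width: 22.4
grip_force: 41.2
```

```bash
python3 st.py; python3 bt.py | grep rows
```

```text
25.8 [531.9  -4.2 212.4] ang 135.1 r 75.3 Frad -1.4 Fresist 4.8 Fz 4.0 Ftool [-4.5  2.2 -4. ] w 22.4 41.2 q [-0.13  0.35  1.78  0.    1.01  0.82]
rows from 255: [36, 38, 46, 51, 45, 34, 27, 28, 28, 34, 45, 51, 43, 35, 40, 55, 68, 72, 72, 72, 71, 68, 60, 51, 67, 96, 88, 74, 72, 71, 69, 85, 103, 60, 42, 40, 33, 30, 29, 29, 29, 29, 29, 29, 32]
```

arm_command --pt "0.0013 -0.0001 0 0 0 0 5" --pt "0.0026 -0.0003 0 0 0 0 5" --pt "0.0039 -0.0004 0 0 0 0 5" --pt "0.0052 -0.0005 0 0 0 0 5" --pt "0.0065 -0.0006 0 0 0 0 5" --pt "0.0078 -0.0007 0 0 0 0 5" --pt "0.0091 -0.0008 0 0 0 0 5" --pt "0.0104 -0.0009 0 0 0 0 5" --pt "0.0117 -0.001 0 0 0 0 5" --pt "0.013 -0.001 0 0 0 0 5"

```text
time: 27.0
tool_pos: [539.7, 2.4, 212.4]
tool_rot: [-0.0, 0.953, 0.303, -0.0]
ft_force: [-3.4, -3.0, 5.4]
width: 22.6
grip_force: 41.3
```

```bash
python3 st.py
```

```text
27.0 [539.7   2.4 212.4] ang 127.2 r 75.1 Frad -0.3 Fresist 4.5 Fz 5.4 Ftool [-4.5  0.5 -5.4] w 22.6 41.3 q [-0.12  0.36  1.76  0.    1.02  0.84]
```

arm_command --pt "0.0013 0.0 0 0 0 0 5" --pt "0.0026 0.0001 0 0 0 0 5" --pt "0.0039 0.0001 0 0 0 0 5" --pt "0.0052 0.0002 0 0 0 0 5" --pt "0.0065 0.0003 0 0 0 0 5" --pt "0.0079 0.0004 0 0 0 0 5" --pt "0.0092 0.0005 0 0 0 0 5" --pt "0.0105 0.0006 0 0 0 0 5" --pt "0.0118 0.0007 0 0 0 0 5" --pt "0.0131 0.0008 0 0 0 0 5"

```text
time: 28.0
tool_pos: [548.5, 8.0, 212.4]
tool_rot: [-0.0, 0.953, 0.303, -0.0]
ft_force: [-3.4, -3.9, 5.7]
width: 22.8
grip_force: 41.3
```

```bash
python3 st.py
```

```text
28.0 [548.5   8.  212.4] ang 119.3 r 75.0 Frad -1.8 Fresist 4.9 Fz 5.7 Ftool [-5.   1.2 -5.7] w 22.8 41.3 q [-0.11  0.38  1.74  0.    1.02  0.85]
```

arm_command --pt "0.0013 0.0002 0 0 0 0 5" --pt "0.0026 0.0004 0 0 0 0 5" --pt "0.0039 0.0007 0 0 0 0 5" --pt "0.0052 0.0009 0 0 0 0 5" --pt "0.0065 0.0012 0 0 0 0 5" --pt "0.0078 0.0015 0 0 0 0 5" --pt "0.0091 0.0018 0 0 0 0 5" --pt "0.0103 0.0021 0 0 0 0 5" --pt "0.0116 0.0024 0 0 0 0 5" --pt "0.0128 0.0027 0 0 0 0 5"

```text
time: 29.0
tool_pos: [558.0, 12.3, 212.4]
tool_rot: [-0.0, 0.953, 0.303, -0.0]
ft_force: [-4.7, -3.2, 5.8]
width: 22.5
grip_force: 41.3
```

```bash
python3 st.py
```

```text
29.0 [558.   12.3 212.4] ang 111.3 r 74.8 Frad -1.3 Fresist 5.6 Fz 5.8 Ftool [-5.7 -0.1 -5.8] w 22.5 41.3 q [-0.1   0.39  1.72  0.    1.03  0.86]
```

Slightly higher, so I'll take a half step.

arm_command --pt "0.0007 0.0002 0 0 0 0 5" --pt "0.0014 0.0004 0 0 0 0 5" --pt "0.0021 0.0006 0 0 0 0 5" --pt "0.0028 0.0008 0 0 0 0 5" --pt "0.0034 0.001 0 0 0 0 5" --pt "0.004 0.0012 0 0 0 0 5" --pt "0.0046 0.0014 0 0 0 0 5" --pt "0.0052 0.0016 0 0 0 0 5" --pt "0.0058 0.0018 0 0 0 0 5" --pt "0.0063 0.002 0 0 0 0 5"

```text
time: 30.0
tool_pos: [563.0, 13.9, 212.4]
tool_rot: [-0.0, 0.953, 0.303, -0.0]
ft_force: [-4.7, -1.4, 5.0]
width: 22.7
grip_force: 41.3
```

```bash
python3 st.py
```

```text
30.0 [563.   13.9 212.4] ang 107.3 r 74.7 Frad 0.1 Fresist 4.9 Fz 5.0 Ftool [-4.6 -1.6 -4.9] w 22.7 41.3 q [-0.09  0.4   1.71  0.    1.04  0.86]
```

arm_command --pt "0.0012 0.0004 0 0 0 0 5" --pt "0.0025 0.0009 0 0 0 0 5" --pt "0.0037 0.0013 0 0 0 0 5" --pt "0.0049 0.0018 0 0 0 0 5" --pt "0.0061 0.0023 0 0 0 0 5" --pt "0.0073 0.0028 0 0 0 0 5" --pt "0.0085 0.0034 0 0 0 0 5" --pt "0.0097 0.0039 0 0 0 0 5" --pt "0.0109 0.0045 0 0 0 0 5" --pt "0.0121 0.005 0 0 0 0 5"

```text
time: 31.0
tool_pos: [573.2, 16.2, 212.4]
tool_rot: [-0.0, 0.953, 0.303, -0.0]
ft_force: [-4.8, -3.9, 5.7]
width: 22.4
grip_force: 41.3
```

```bash
python3 st.py
```

```text
31.0 [573.2  16.2 212.4] ang 99.2 r 74.6 Frad -3.1 Fresist 5.4 Fz 5.7 Ftool [-6.2  0.4 -5.7] w 22.4 41.3 q [-0.09  0.41  1.68  0.    1.05  0.87]
```

arm_command --pt "0.0011 0.0007 0 0 0 0 5" --pt "0.0022 0.0013 0 0 0 0 5" --pt "0.0033 0.002 0 0 0 0 5" --pt "0.0045 0.0027 0 0 0 0 5" --pt "0.0056 0.0034 0 0 0 0 5" --pt "0.0067 0.0041 0 0 0 0 5" --pt "0.0078 0.0048 0 0 0 0 5" --pt "0.0089 0.0055 0 0 0 0 5" --pt "0.01 0.0063 0 0 0 0 5" --pt "0.011 0.007 0 0 0 0 5"

```text
time: 32.0
tool_pos: [583.5, 16.9, 212.4]
tool_rot: [-0.001, 0.953, 0.303, -0.0]
ft_force: [-4.0, -0.5, 6.8]
width: 22.4
grip_force: 41.4
```

```bash
python3 st.py
```

```text
32.0 [583.5  16.9 212.4] ang 91.3 r 74.3 Frad -0.4 Fresist 4.1 Fz 6.8 Ftool [-3.6 -2.  -6.8] w 22.4 41.4 q [-0.08  0.43  1.66  0.    1.06  0.87]
```

arm_command --pt "0.001 0.0008 -0.0004 0 0 0 5" --pt "0.002 0.0016 -0.0008 0 0 0 5" --pt "0.0031 0.0024 -0.0008 0 0 0 5" --pt "0.0041 0.0032 -0.0008 0 0 0 5" --pt "0.0051 0.004 -0.0008 0 0 0 5" --pt "0.0062 0.0049 -0.0008 0 0 0 5" --pt "0.0072 0.0057 -0.0008 0 0 0 5" --pt "0.0082 0.0065 -0.0008 0 0 0 5" --pt "0.0092 0.0074 -0.0008 0 0 0 5" --pt "0.0102 0.0082 -0.0008 0 0 0 5"

```text
time: 33.0
tool_pos: [594.3, 16.1, 212.6]
tool_rot: [-0.0, 0.953, 0.303, -0.0]
ft_force: [-5.6, 1.3, -4.7]
width: 22.5
grip_force: 40.3
```

```bash
python3 st.py;  python3 bt.py | grep rows; python3 - <<'E'
from h import *
d=cam("scene");p=ctrl.sense()["tool_pos"]
for t in("handle_hinge","handle_grip"): print(t,[(np.array(L["centre"]).round(1),round(L["score"],2)) for L in finder.landmark_of("scene",t)[:2]])
print(proj(d,[*p[:2],205])[::-1],proj(d,[*p[:2],255])[::-1])
E
```

```text
33.0 [594.3  16.1 212.6] ang 82.9 r 74.0 Frad 0.6 Fresist 5.7 Fz -4.7 Ftool [-3.8 -4.3  4.7] w 22.5 40.3 q [-0.08  0.44  1.63  0.    1.07  0.87]
rows from 255: [63, 62, 69, 64, 50, 35, 29, 29, 30, 36, 52, 58, 45, 35, 39, 54, 67, 71, 71, 71, 71, 71, 66, 55, 54, 77, 92, 78, 73, 70, 70, 74, 81, 64, 43, 39, 33, 29, 29, 29, 28, 28, 29, 29, 32]
handle_hinge [(array([206.9, 348.6]), 0.93)]
handle_grip [(array([186.2, 346.3]), 0.57)]
[207.75514294 345.72929537] [186.93314297 346.11305619]
```

arm_command --pt "0.0009 0.0009 0.0003 0 0 0 5" --pt "0.0018 0.0019 0.0003 0 0 0 5" --pt "0.0028 0.0028 0.0003 0 0 0 5" --pt "0.0037 0.0037 0.0003 0 0 0 5" --pt "0.0046 0.0047 0.0003 0 0 0 5" --pt "0.0055 0.0056 0.0003 0 0 0 5" --pt "0.0064 0.0066 0.0003 0 0 0 5" --pt "0.0073 0.0076 0.0003 0 0 0 5" --pt "0.0082 0.0085 0.0003 0 0 0 5" --pt "0.009 0.0095 0.0003 0 0 0 5"

```text
time: 34.35
tool_pos: [604.7, 13.8, 212.7]
tool_rot: [-0.0, 0.953, 0.303, -0.0]
ft_force: [-3.7, 1.9, -6.8]
width: 22.3
grip_force: 40.0
```

```bash
python3 st.py
```

```text
34.35 [604.7  13.8 212.7] ang 74.7 r 73.8 Frad 0.8 Fresist 4.0 Fz -6.8 Ftool [-1.9 -3.7  6.8] w 22.3 40.0 q [-0.09  0.46  1.6   0.    1.08  0.87]
```

arm_command --pt "0.0008 0.001 0.0003 0 0 0 5" --pt "0.0016 0.0021 0.0003 0 0 0 5" --pt "0.0024 0.0031 0.0003 0 0 0 5" --pt "0.0032 0.0042 0.0003 0 0 0 5" --pt "0.0039 0.0053 0.0003 0 0 0 5" --pt "0.0047 0.0063 0.0003 0 0 0 5" --pt "0.0054 0.0074 0.0003 0 0 0 5" --pt "0.0061 0.0085 0.0003 0 0 0 5" --pt "0.0068 0.0096 0.0003 0 0 0 5" --pt "0.0075 0.0107 0.0003 0 0 0 5"

```text
time: 35.35
tool_pos: [614.7, 10.3, 212.6]
tool_rot: [0.0, 0.953, 0.303, 0.0]
ft_force: [-4.4, 0.8, -4.7]
width: 22.3
grip_force: 40.3
```

```bash
python3 st.py
```

```text
35.35 [614.7  10.3 212.6] ang 66.4 r 73.8 Frad -1.0 Fresist 4.4 Fz -4.7 Ftool [-3.1 -3.2  4.7] w 22.3 40.3 q [-0.09  0.47  1.58 -0.    1.09  0.86]
```

arm_command --pt "0.0007 0.0011 0 0 0 0 5" --pt "0.0013 0.0023 0 0 0 0 5" --pt "0.002 0.0034 0 0 0 0 5" --pt "0.0026 0.0046 0 0 0 0 5" --pt "0.0032 0.0057 0 0 0 0 5" --pt "0.0038 0.0069 0 0 0 0 5" --pt "0.0044 0.0081 0 0 0 0 5" --pt "0.005 0.0093 0 0 0 0 5" --pt "0.0055 0.0104 0 0 0 0 5" --pt "0.006 0.0116 0 0 0 0 5"

```text
time: 36.35
tool_pos: [623.9, 5.5, 212.6]
tool_rot: [0.0, 0.953, 0.303, -0.0]
ft_force: [-5.7, 0.6, -3.7]
width: 22.2
grip_force: 40.4
```

```bash
python3 st.py
```

```text
36.35 [623.9   5.5 212.6] ang 58.4 r 73.8 Frad -2.5 Fresist 5.2 Fz -3.7 Ftool [-4.3 -3.8  3.7] w 22.2 40.4 q [-0.1   0.48  1.56 -0.    1.1   0.86]
```

arm_command --pt "0.0005 0.0012 0 0 0 0 5" --pt "0.001 0.0024 0 0 0 0 5" --pt "0.0015 0.0036 0 0 0 0 5" --pt "0.0019 0.0049 0 0 0 0 5" --pt "0.0023 0.0061 0 0 0 0 5" --pt "0.0027 0.0074 0 0 0 0 5" --pt "0.0031 0.0086 0 0 0 0 5" --pt "0.0035 0.0099 0 0 0 0 5" --pt "0.0038 0.0111 0 0 0 0 5" --pt "0.0041 0.0124 0 0 0 0 5"

```text
time: 37.35
tool_pos: [632.3, -0.7, 212.6]
tool_rot: [-0.0, 0.953, 0.303, -0.0]
ft_force: [-5.9, 1.6, -4.3]
width: 22.3
grip_force: 40.4
```

```bash
python3 st.py
```

```text
37.35 [632.3  -0.7 212.6] ang 50.3 r 73.7 Frad -2.5 Fresist 5.5 Fz -4.3 Ftool [-3.9 -4.7  4.3] w 22.3 40.4 q [-0.11  0.5   1.53  0.    1.11  0.85]
```

arm_command --pt "0.0003 0.0013 0 0 0 0 5" --pt "0.0006 0.0025 0 0 0 0 5" --pt "0.0009 0.0038 0 0 0 0 5" --pt "0.0012 0.0051 0 0 0 0 5" --pt "0.0014 0.0064 0 0 0 0 5" --pt "0.0017 0.0077 0 0 0 0 5" --pt "0.0019 0.009 0 0 0 0 5" --pt "0.0021 0.0103 0 0 0 0 5" --pt "0.0022 0.0116 0 0 0 0 5" --pt "0.0023 0.0128 0 0 0 0 5"

```text
time: 38.35
tool_pos: [639.8, -7.9, 212.6]
tool_rot: [-0.0, 0.953, 0.303, 0.0]
ft_force: [-4.8, 1.4, -3.4]
width: 22.5
grip_force: 40.4
```

```bash
python3 st.py
```

```text
38.35 [639.8  -7.9 212.6] ang 42.2 r 73.7 Frad -2.6 Fresist 4.2 Fz -3.4 Ftool [-3.1 -3.9  3.4] w 22.5 40.4 q [-0.12  0.51  1.51  0.    1.12  0.84]
```

arm_command --pt "0.0001 0.0013 0 0 0 0 5" --pt "0.0002 0.0026 0 0 0 0 5" --pt "0.0003 0.0039 0 0 0 0 5" --pt "0.0004 0.0052 0 0 0 0 5" --pt "0.0005 0.0066 0 0 0 0 5" --pt "0.0006 0.0079 0 0 0 0 5" --pt "0.0006 0.0092 0 0 0 0 5" --pt "0.0006 0.0105 0 0 0 0 5" --pt "0.0005 0.0118 0 0 0 0 5" --pt "0.0005 0.0131 0 0 0 0 5"

```text
time: 39.35
tool_pos: [646.2, -16.1, 212.6]
tool_rot: [-0.0, 0.953, 0.303, 0.0]
ft_force: [-5.1, 2.1, -4.5]
width: 22.3
grip_force: 40.4
```

```bash
python3 st.py
```

```text
39.35 [646.2 -16.1 212.6] ang 34.1 r 73.7 Frad -3.0 Fresist 4.6 Fz -4.5 Ftool [-2.9 -4.7  4.5] w 22.3 40.4 q [-0.13  0.52  1.5   0.    1.13  0.83]
```

arm_command --pt "0.0 0.0013 0 0 0 0 5" --pt "-0.0001 0.0026 0 0 0 0 5" --pt "-0.0002 0.0039 0 0 0 0 5" --pt "-0.0003 0.0052 0 0 0 0 5" --pt "-0.0004 0.0065 0 0 0 0 5" --pt "-0.0006 0.0078 0 0 0 0 5" --pt "-0.0008 0.0091 0 0 0 0 5" --pt "-0.001 0.0104 0 0 0 0 5" --pt "-0.0012 0.0117 0 0 0 0 5" --pt "-0.0014 0.013 0 0 0 0 5"

```text
time: 40.35
tool_pos: [651.4, -25.1, 212.6]
tool_rot: [-0.0, 0.953, 0.303, 0.0]
ft_force: [-4.1, 3.1, -4.6]
width: 22.5
grip_force: 40.4
```

```bash
python3 st.py
```

```text
40.35 [651.4 -25.1 212.6] ang 26.0 r 73.7 Frad -2.3 Fresist 4.6 Fz -4.6 Ftool [-1.6 -4.9  4.6] w 22.5 40.4 q [-0.14  0.52  1.48  0.    1.13  0.81]
```

arm_command --pt "-0.0002 0.0013 0 0 0 0 5" --pt "-0.0004 0.0026 0 0 0 0 5" --pt "-0.0007 0.0038 0 0 0 0 5" --pt "-0.001 0.0051 0 0 0 0 5" --pt "-0.0013 0.0064 0 0 0 0 5" --pt "-0.0016 0.0077 0 0 0 0 5" --pt "-0.002 0.0089 0 0 0 0 5" --pt "-0.0023 0.0102 0 0 0 0 5" --pt "-0.0027 0.0114 0 0 0 0 5" --pt "-0.0031 0.0126 0 0 0 0 5"

```text
time: 41.35
tool_pos: [655.3, -34.7, 212.6]
tool_rot: [-0.0, 0.953, 0.303, 0.0]
ft_force: [-4.0, 4.8, -4.1]
width: 22.3
grip_force: 40.4
```

```bash
python3 st.py
```

```text
41.35 [655.3 -34.7 212.6] ang 18.0 r 73.7 Frad -2.3 Fresist 5.8 Fz -4.1 Ftool [-0.5 -6.3  4.1] w 22.3 40.4 q [-0.15  0.53  1.47  0.    1.14  0.8 ]
```

arm_command --pt "-0.0002 0.0008 0 0 0 0 5" --pt "-0.0005 0.0016 0 0 0 0 5" --pt "-0.0008 0.0023 0 0 0 0 5" --pt "-0.0011 0.0031 0 0 0 0 5" --pt "-0.0014 0.0039 0 0 0 0 5" --pt "-0.0017 0.0047 0 0 0 0 5" --pt "-0.002 0.0054 0 0 0 0 5" --pt "-0.0023 0.0062 0 0 0 0 5" --pt "-0.0026 0.007 0 0 0 0 5" --pt "-0.0029 0.0077 0 0 0 0 5"

```text
time: 42.35
tool_pos: [657.1, -40.9, 212.6]
tool_rot: [-0.0, 0.953, 0.303, 0.001]
ft_force: [-2.9, 3.9, -5.1]
width: 22.2
grip_force: 40.3
```

```bash
python3 st.py
```

```text
42.35 [657.1 -40.9 212.6] ang 12.9 r 73.7 Frad -2.0 Fresist 4.4 Fz -5.1 Ftool [-0.1 -4.9  5.1] w 22.2 40.3 q [-0.16  0.53  1.46  0.    1.14  0.79]
```

arm_command --pt "-0.0005 0.0014 0 0 0 0 5" --pt "-0.0011 0.0027 0 0 0 0 5" --pt "-0.0017 0.004 0 0 0 0 5" --pt "-0.0024 0.0054 0 0 0 0 5" --pt "-0.0031 0.0067 0 0 0 0 5" --pt "-0.0038 0.008 0 0 0 0 5" --pt "-0.0045 0.0093 0 0 0 0 5" --pt "-0.0052 0.0106 0 0 0 0 5" --pt "-0.0059 0.0119 0 0 0 0 5" --pt "-0.0067 0.0131 0 0 0 0 5"

```text
time: 43.35
tool_pos: [658.8, -52.5, 212.6]
tool_rot: [-0.0, 0.953, 0.303, 0.001]
ft_force: [-2.0, 4.9, -5.0]
width: 22.6
grip_force: 40.3
```

```bash
python3 st.py; python3 - <<'E'
import numpy as np
X=np.array([.8161,.5779]);Y=np.array([.5779,-.8161]);a=-355.6
P=lambda a:74.6*np.array([np.cos(np.radians(a)),np.sin(np.radians(a))])
for k in range(16):
    d=(P(a-9)-P(a))/800;a-=9;print(round(a+360,1),(d@X).round(4),(d@Y).round(4))
E
```

```text
43.35 [658.8 -52.5 212.6] ang 3.8 r 73.8 Frad -1.7 Fresist 5.0 Fz -5.0 Ftool [ 1.2 -5.1  5. ] w 22.6 40.3 q [-0.18  0.54  1.46  0.    1.15  0.77]
-4.6 -0.0085 0.0119
-13.6 -0.0102 0.0105
-22.6 -0.0117 0.0087
-31.6 -0.013 0.0068
-40.6 -0.0139 0.0047
-49.6 -0.0144 0.0024
-58.6 -0.0146 0.0002
-67.6 -0.0145 -0.0021
-76.6 -0.014 -0.0044
-85.6 -0.0131 -0.0065
-94.6 -0.0119 -0.0085
-103.6 -0.0105 -0.0102
-112.6 -0.0087 -0.0117
-121.6 -0.0068 -0.013
-130.6 -0.0047 -0.0139
-139.6 -0.0024 -0.0144
```

arm_command --pt "-0.0007 0.0013 0 0 0 0 5" --pt "-0.0015 0.0025 0 0 0 0 5" --pt "-0.0023 0.0037 0 0 0 0 5" --pt "-0.0031 0.005 0 0 0 0 5" --pt "-0.004 0.0062 0 0 0 0 5" --pt "-0.0049 0.0074 0 0 0 0 5" --pt "-0.0058 0.0085 0 0 0 0 5" --pt "-0.0067 0.0097 0 0 0 0 5" --pt "-0.0076 0.0108 0 0 0 0 5" --pt "-0.0086 0.0119 0 0 0 0 5"

```text
time: 44.35
tool_pos: [658.8, -64.2, 212.6]
tool_rot: [-0.0, 0.953, 0.303, 0.001]
ft_force: [-1.5, 4.8, -4.9]
width: 22.4
grip_force: 40.3
```

```bash
python3 st.py
```

```text
44.35 [658.8 -64.2 212.6] ang -5.3 r 73.9 Frad -1.9 Fresist 4.7 Fz -4.9 Ftool [ 1.6 -4.8  4.9] w 22.4 40.3 q [-0.2   0.54  1.46  0.    1.15  0.76]
```

arm_command --pt "-0.0009 0.0011 0 0 0 0 5" --pt "-0.0018 0.0022 0 0 0 0 5" --pt "-0.0028 0.0033 0 0 0 0 5" --pt "-0.0038 0.0044 0 0 0 0 5" --pt "-0.0048 0.0054 0 0 0 0 5" --pt "-0.0059 0.0065 0 0 0 0 5" --pt "-0.007 0.0075 0 0 0 0 5" --pt "-0.0081 0.0085 0 0 0 0 5" --pt "-0.0092 0.0095 0 0 0 0 5" --pt "-0.0103 0.0105 0 0 0 0 5"

```text
time: 45.35
tool_pos: [657.0, -75.8, 212.6]
tool_rot: [-0.0, 0.953, 0.303, 0.001]
ft_force: [-1.5, 5.7, -4.2]
width: 22.3
grip_force: 40.3
```

```bash
python3 st.py
```

```text
45.35 [657.  -75.8 212.6] ang -14.4 r 74.1 Frad -2.9 Fresist 5.2 Fz -4.2 Ftool [ 2.1 -5.6  4.3] w 22.3 40.3 q [-0.22  0.54  1.46  0.    1.15  0.74]
```

arm_command --pt "-0.0011 0.001 0 0 0 0 5" --pt "-0.0022 0.0019 0 0 0 0 5" --pt "-0.0033 0.0028 0 0 0 0 5" --pt "-0.0045 0.0037 0 0 0 0 5" --pt "-0.0057 0.0046 0 0 0 0 5" --pt "-0.0069 0.0054 0 0 0 0 5" --pt "-0.0081 0.0063 0 0 0 0 5" --pt "-0.0093 0.0071 0 0 0 0 5" --pt "-0.0106 0.0079 0 0 0 0 5" --pt "-0.0119 0.0087 0 0 0 0 5"

```text
time: 46.35
tool_pos: [653.3, -87.0, 212.6]
tool_rot: [-0.0, 0.953, 0.303, 0.001]
ft_force: [-0.9, 5.6, -6.0]
width: 22.1
grip_force: 40.3
```

```bash
python3 st.py
```

```text
46.35 [653.3 -87.  212.6] ang -23.5 r 74.3 Frad -3.0 Fresist 4.7 Fz -6.0 Ftool [ 2.5 -5.1  6. ] w 22.1 40.3 q [-0.23  0.54  1.46  0.    1.14  0.72]
```

arm_command --pt "-0.0012 0.0008 0.0002 0 0 0 5" --pt "-0.0025 0.0015 0.0002 0 0 0 5" --pt "-0.0038 0.0022 0.0002 0 0 0 5" --pt "-0.0051 0.0029 0.0002 0 0 0 5" --pt "-0.0064 0.0036 0.0002 0 0 0 5" --pt "-0.0077 0.0042 0.0002 0 0 0 5" --pt "-0.009 0.0049 0.0002 0 0 0 5" --pt "-0.0103 0.0055 0.0002 0 0 0 5" --pt "-0.0117 0.0061 0.0002 0 0 0 5" --pt "-0.0131 0.0066 0.0002 0 0 0 5"

```text
time: 47.35
tool_pos: [648.0, -97.4, 212.6]
tool_rot: [-0.0, 0.953, 0.303, 0.001]
ft_force: [-0.1, 5.3, -5.2]
width: 22.4
grip_force: 40.3
```

```bash
python3 st.py
```

```text
47.35 [648.  -97.4 212.6] ang -32.5 r 74.5 Frad -3.0 Fresist 4.5 Fz -5.2 Ftool [ 3.  -4.4  5.2] w 22.4 40.3 q [-0.25  0.53  1.47  0.    1.14  0.7 ]
```

arm_command --pt "-0.0013 0.0006 0 0 0 0 5" --pt "-0.0027 0.0011 0 0 0 0 5" --pt "-0.004 0.0016 0 0 0 0 5" --pt "-0.0054 0.0021 0 0 0 0 5" --pt "-0.0068 0.0026 0 0 0 0 5" --pt "-0.0082 0.0031 0 0 0 0 5" --pt "-0.0096 0.0035 0 0 0 0 5" --pt "-0.011 0.0039 0 0 0 0 5" --pt "-0.0125 0.0042 0 0 0 0 5" --pt "-0.0139 0.0045 0 0 0 0 5"

```text
time: 48.35
tool_pos: [641.2, -106.8, 212.6]
tool_rot: [0.0, 0.953, 0.303, 0.001]
ft_force: [1.9, 5.8, -4.9]
width: 22.6
grip_force: 40.3
```

```bash
python3 st.py; python3 bt.py | grep rows
```

```text
48.35 [ 641.2 -106.8  212.6] ang -41.4 r 74.7 Frad -2.3 Fresist 5.6 Fz -4.9 Ftool [ 4.9 -3.6  4.9] w 22.6 40.3 q [-0.27  0.52  1.49  0.    1.13  0.69]
rows from 255: [38, 40, 49, 54, 48, 36, 30, 29, 30, 36, 48, 53, 46, 36, 43, 59, 72, 75, 76, 76, 76, 75, 76, 75, 68, 56, 69, 99, 95, 79, 77, 75, 67, 52, 44, 42, 35, 30, 31, 31, 30, 31, 30, 31, 34]
```

arm_command --pt "-0.0014 0.0003 0 0 0 0 5" --pt "-0.0028 0.0007 0 0 0 0 5" --pt "-0.0042 0.001 0 0 0 0 5" --pt "-0.0057 0.0012 0 0 0 0 5" --pt "-0.0071 0.0015 0 0 0 0 5" --pt "-0.0086 0.0017 0 0 0 0 5" --pt "-0.01 0.0019 0 0 0 0 5" --pt "-0.0115 0.0021 0 0 0 0 5" --pt "-0.0129 0.0022 0 0 0 0 5" --pt "-0.0144 0.0023 0 0 0 0 5"

```text
time: 49.55
tool_pos: [632.8, -115.2, 212.6]
tool_rot: [0.0, 0.953, 0.303, 0.001]
ft_force: [2.4, 4.9, -6.0]
width: 22.3
grip_force: 40.2
```

```bash
python3 st.py
```

```text
49.55 [ 632.8 -115.2  212.6] ang -50.5 r 74.9 Frad -2.2 Fresist 4.9 Fz -6.0 Ftool [ 4.7 -2.6  6. ] w 22.3 40.2 q [-0.28  0.51  1.51  0.    1.12  0.67]
```

arm_command --pt "-0.0014 0.0001 0 0 0 0 5" --pt "-0.0029 0.0002 0 0 0 0 5" --pt "-0.0043 0.0003 0 0 0 0 5" --pt "-0.0058 0.0003 0 0 0 0 5" --pt "-0.0073 0.0003 0 0 0 0 5" --pt "-0.0087 0.0003 0 0 0 0 5" --pt "-0.0102 0.0003 0 0 0 0 5" --pt "-0.0116 0.0002 0 0 0 0 5" --pt "-0.0131 0.0001 0 0 0 0 5" --pt "-0.0146 0 0 0 0 0 5"

```text
time: 50.55
tool_pos: [623.4, -122.1, 212.6]
tool_rot: [0.0, 0.953, 0.303, 0.001]
ft_force: [2.9, 3.8, -6.3]
width: 22.6
grip_force: 40.2
```

```bash
python3 st.py
```

```text
50.55 [ 623.4 -122.1  212.6] ang -59.4 r 75.2 Frad -1.8 Fresist 4.5 Fz -6.3 Ftool [ 4.6 -1.4  6.3] w 22.6 40.2 q [-0.3   0.5   1.53  0.    1.11  0.66]
```

arm_command --pt "-0.0015 -0.0001 0 0 0 0 5" --pt "-0.0029 -0.0002 0 0 0 0 5" --pt "-0.0044 -0.0004 0 0 0 0 5" --pt "-0.0058 -0.0006 0 0 0 0 5" --pt "-0.0073 -0.0008 0 0 0 0 5" --pt "-0.0087 -0.001 0 0 0 0 5" --pt "-0.0102 -0.0013 0 0 0 0 5" --pt "-0.0116 -0.0016 0 0 0 0 5" --pt "-0.0131 -0.0019 0 0 0 0 5" --pt "-0.0145 -0.0022 0 0 0 0 5"

```text
time: 51.55
tool_pos: [613.0, -127.5, 212.6]
tool_rot: [0.001, 0.953, 0.303, 0.001]
ft_force: [4.4, 4.8, -7.0]
width: 22.3
grip_force: 40.1
```

```bash
python3 st.py
```

```text
51.55 [ 613.  -127.5  212.6] ang -68.4 r 75.4 Frad -2.8 Fresist 5.9 Fz -7.0 Ftool [ 6.3 -1.4  7. ] w 22.3 40.1 q [-0.31  0.49  1.55  0.    1.1   0.64]
```

arm_command --pt "-0.0008 -0.0002 0.0003 0 0 0 5" --pt "-0.0016 -0.0003 0.0003 0 0 0 5" --pt "-0.0024 -0.0005 0.0003 0 0 0 5" --pt "-0.0032 -0.0007 0.0003 0 0 0 5" --pt "-0.004 -0.0009 0.0003 0 0 0 5" --pt "-0.0048 -0.0011 0.0003 0 0 0 5" --pt "-0.0056 -0.0014 0.0003 0 0 0 5" --pt "-0.0064 -0.0017 0.0003 0 0 0 5" --pt "-0.0071 -0.0019 0.0003 0 0 0 5" --pt "-0.0079 -0.0021 0.0003 0 0 0 5"

```text
time: 52.55
tool_pos: [607.0, -129.8, 212.6]
tool_rot: [0.001, 0.953, 0.303, 0.002]
ft_force: [3.7, 3.9, -5.4]
width: 22.2
grip_force: 40.3
```

```bash
python3 st.py
```

```text
52.55 [ 607.  -129.8  212.6] ang -73.2 r 75.6 Frad -2.7 Fresist 4.7 Fz -5.4 Ftool [ 5.2 -1.1  5.4] w 22.2 40.3 q [-0.32  0.48  1.57  0.    1.09  0.64]
```

arm_command --pt "-0.0014 -0.0005 0 0 0 0 5" --pt "-0.0028 -0.001 0 0 0 0 5" --pt "-0.0042 -0.0015 0 0 0 0 5" --pt "-0.0055 -0.0021 0 0 0 0 5" --pt "-0.0068 -0.0027 0 0 0 0 5" --pt "-0.0081 -0.0033 0 0 0 0 5" --pt "-0.0094 -0.0039 0 0 0 0 5" --pt "-0.0107 -0.0046 0 0 0 0 5" --pt "-0.012 -0.0053 0 0 0 0 5" --pt "-0.0133 -0.006 0 0 0 0 5"

```text
time: 53.55
tool_pos: [595.6, -132.4, 212.6]
tool_rot: [0.001, 0.953, 0.303, 0.002]
ft_force: [5.2, 0.9, -5.3]
width: 22.2
grip_force: 40.2
```

```bash
python3 st.py
```

```text
53.55 [ 595.6 -132.4  212.6] ang -82.1 r 75.7 Frad -0.2 Fresist 5.3 Fz -5.3 Ftool [4.8 2.2 5.3] w 22.2 40.2 q [-0.33  0.46  1.59  0.    1.08  0.63]
```

arm_command --pt "-0.0013 -0.0007 0 0 0 0 5" --pt "-0.0026 -0.0014 0 0 0 0 5" --pt "-0.0039 -0.0021 0 0 0 0 5" --pt "-0.0052 -0.0028 0 0 0 0 5" --pt "-0.0064 -0.0036 0 0 0 0 5" --pt "-0.0076 -0.0044 0 0 0 0 5" --pt "-0.0088 -0.0052 0 0 0 0 5" --pt "-0.01 -0.006 0 0 0 0 5" --pt "-0.0112 -0.0068 0 0 0 0 5" --pt "-0.0124 -0.0077 0 0 0 0 5"

```text
time: 54.55
tool_pos: [584.3, -133.3, 212.6]
tool_rot: [0.001, 0.953, 0.303, 0.002]
ft_force: [6.7, -0.1, -7.4]
width: 22.5
grip_force: 40.1
```

```bash
python3 st.py
```

```text
54.55 [ 584.3 -133.3  212.6] ang -90.7 r 75.9 Frad 0.0 Fresist 6.7 Fz -7.4 Ftool [5.4 3.9 7.4] w 22.5 40.1 q [-0.33  0.45  1.62  0.    1.07  0.62]
```

arm_command --pt "-0.0004 -0.0003 0 0 0 0 5" --pt "-0.0008 -0.0006 0 0 0 0 5" --pt "-0.0012 -0.0009 0 0 0 0 5" --pt "-0.0016 -0.0012 0 0 0 0 5" --pt "-0.002 -0.0015 0 0 0 0 5" --pt "-0.0024 -0.0018 0 0 0 0 5" --pt "-0.0028 -0.0021 0 0 0 0 5" --pt "-0.0032 -0.0024 0 0 0 0 5" --pt "-0.0036 -0.0027 0 0 0 0 5" --pt "-0.0039 -0.003 0 0 0 0 5"

```text
time: 55.55
tool_pos: [580.5, -133.2, 212.7]
tool_rot: [0.001, 0.953, 0.303, 0.002]
ft_force: [8.5, 0.6, -7.6]
width: 22.4
grip_force: 40.0
```

```bash
python3 st.py; python3 rows.py 584.9 -57.6 75.2 580.6 -133.2 -93.2 -18 10;
```

```text
55.55 [ 580.5 -133.2  212.7] ang -93.5 r 76.0 Frad -1.2 Fresist 8.4 Fz -7.6 Ftool [7.3 4.4 7.7] w 22.4 40.0 q [-0.34  0.44  1.63  0.    1.06  0.62]
[0.0261, 0.014, 0, 0, 0, 0, 5], [0.0549, 0.0199, 0, 0, 0, 0, 5], [0.0841, 0.0166, 0, 0, 0, 0, 5], [0.1109, 0.0044, 0, 0, 0, 0, 5], [0.1326, -0.0155, 0, 0, 0, 0, 5], [0.147, -0.0411, 0, 0, 0, 0, 5], [0.1529, -0.0699, 0, 0, 0, 0, 5], [0.1496, -0.0991, 0, 0, 0, 0, 5], [0.1374, -0.1259, 0, 0, 0, 0, 5], [0.1175, -0.1476, 0, 0, 0, 0, 5]
cmd [589.07  17.49] ang 86.8
```

arm_command --pt "-0.0004 -0.0003 0 0 0 0 5" --pt "-0.0008 -0.0007 0 0 0 0 5" --pt "-0.0012 -0.001 0 0 0 0 5" --pt "-0.0017 -0.0014 0 0 0 0 5" --pt "-0.0021 -0.0018 0 0 0 0 5" --pt "-0.0025 -0.0022 0 0 0 0 5" --pt "-0.003 -0.0026 0 0 0 0 5" --pt "-0.0034 -0.0029 0 0 0 0 5" --pt "-0.0038 -0.0033 0 0 0 0 5" --pt "-0.0041 -0.0035 0 0 0 0 5"

```text
time: 56.55
tool_pos: [576.3, -133.0, 212.6]
tool_rot: [0.002, 0.953, 0.303, 0.002]
ft_force: [8.5, 0.3, -7.9]
width: 22.3
grip_force: 40.0
```

```bash
python3 st.py; python3 rows.py 584.9 -57.6 75.2 576.5 -132.8 -96.5 -18 10;
```

```text
56.55 [ 576.3 -133.   212.6] ang -96.7 r 76.1 Frad -1.3 Fresist 8.4 Fz -7.9 Ftool [7.1 4.6 7.9] w 22.3 40.0 q [-0.34  0.44  1.64  0.    1.06  0.62]
[0.025, 0.0154, 0, 0, 0, 0, 5], [0.0534, 0.0229, 0, 0, 0, 0, 5], [0.0828, 0.0212, 0, 0, 0, 0, 5], [0.1102, 0.0106, 0, 0, 0, 0, 5], [0.133, -0.008, 0, 0, 0, 0, 5], [0.1489, -0.0327, 0, 0, 0, 0, 5], [0.1564, -0.0611, 0, 0, 0, 0, 5], [0.1548, -0.0905, 0, 0, 0, 0, 5], [0.1441, -0.1179, 0, 0, 0, 0, 5], [0.1255, -0.1407, 0, 0, 0, 0, 5]
cmd [593.39  17.08] ang 83.5
```

arm_command --pt "0 0 0 0 0 0 5" --pt "0 0 0 0 0 0 5" --pt "-0.0005 -0.0005 0 0 0 0 5" --pt "-0.001 -0.0009 0 0 0 0 5" --pt "-0.0015 -0.0014 0 0 0 0 5" --pt "-0.002 -0.0018 0 0 0 0 5" --pt "-0.0025 -0.0023 0 0 0 0 5" --pt "-0.003 -0.0028 0 0 0 0 5" --pt "-0.0035 -0.0033 0 0 0 0 5" --pt "-0.0039 -0.0037 0 0 0 0 5" --squeeze 80

```text
time: 57.55
tool_pos: [572.3, -132.4, 212.8]
tool_rot: [0.002, 0.953, 0.303, 0.002]
ft_force: [8.4, -0.0, -7.3]
width: 21.6
grip_force: 78.5
```

```bash
python3 st.py; python3 rows.py 584.9 -57.6 75.2 572.3 -132.2 -99.8 -18 10;
```

```text
57.55 [ 572.3 -132.4  212.8] ang -99.8 r 76.1 Frad -1.4 Fresist 8.3 Fz -7.3 Ftool [6.8 4.8 7.3] w 21.6 78.5 q [-0.34  0.43  1.65  0.    1.06  0.61]
[0.0239, 0.0167, 0, 0, 0, 0, 5], [0.0519, 0.0258, 0, 0, 0, 0, 5], [0.0813, 0.0259, 0, 0, 0, 0, 5], [0.1093, 0.0168, 0, 0, 0, 0, 5], [0.1331, -0.0004, 0, 0, 0, 0, 5], [0.1504, -0.0242, 0, 0, 0, 0, 5], [0.1596, -0.0521, 0, 0, 0, 0, 5], [0.1596, -0.0815, 0, 0, 0, 0, 5], [0.1506, -0.1095, 0, 0, 0, 0, 5], [0.1333, -0.1333, 0, 0, 0, 0, 5]
cmd [597.7   16.46] ang 80.2
```

arm_command --pt "-0.0004 -0.0004 0 0 0 0 5" --pt "-0.0009 -0.0009 0 0 0 0 5" --pt "-0.0014 -0.0014 0 0 0 0 5" --pt "-0.0018 -0.0018 0 0 0 0 5" --pt "-0.0023 -0.0023 0 0 0 0 5" --pt "-0.0028 -0.0028 0 0 0 0 5" --pt "-0.0032 -0.0033 0 0 0 0 5" --pt "-0.0037 -0.0038 0 0 0 0 5" --pt "-0.0041 -0.0043 0 0 0 0 5" --pt "-0.0045 -0.0048 0 0 0 0 5"

```text
time: 58.55
tool_pos: [567.3, -131.4, 212.8]
tool_rot: [0.002, 0.953, 0.303, 0.003]
ft_force: [9.3, -1.0, -8.7]
width: 21.5
grip_force: 78.5
```

```bash
python3 st.py; python3 rows.py 584.9 -57.6 75.2 567.4 -131.1 -103.8 -18 10; python3 - <<'E'
from h import *
p=ctrl.sense()["tool_pos"]
for i in range(2):
    d=cam("scene")
    for t in("handle_hinge","handle_grip"): print(t,[(np.array(L["centre"]).round(1),round(L["score"],2)) for L in finder.landmark_of("scene",t)[:1]])
print(proj(d,[*p[:2],205])[::-1],proj(d,[*p[:2],255])[::-1], proj(d,[p[0]+8,p[1],255])[::-1])
E
```

```text
58.55 [ 567.3 -131.4  212.8] ang -103.6 r 76.2 Frad -1.2 Fresist 9.3 Fz -8.7 Ftool [7.  6.1 8.7] w 21.5 78.5 q [-0.34  0.42  1.66  0.    1.05  0.61]
[0.0224, 0.0181, 0, 0, 0, 0, 5], [0.0496, 0.0292, 0, 0, 0, 0, 5], [0.079, 0.0313, 0, 0, 0, 0, 5], [0.1075, 0.0243, 0, 0, 0, 0, 5], [0.1325, 0.0087, 0, 0, 0, 0, 5], [0.1514, -0.0138, 0, 0, 0, 0, 5], [0.1625, -0.041, 0, 0, 0, 0, 5], [0.1646, -0.0704, 0, 0, 0, 0, 5], [0.1575, -0.0989, 0, 0, 0, 0, 5], [0.142, -0.1239, 0, 0, 0, 0, 5]
cmd [602.83  15.44] ang 76.2
handle_hinge [(array([237.5, 391.3]), 0.72)]
handle_grip [(array([215.6, 389.8]), 0.93)]
handle_hinge [(array([238., 390.]), 0.76)]
handle_grip [(array([219.9, 393.4]), 0.74)]
[239.92502411 389.23744945] [217.81241203 390.81538289] [216.34246734 393.58711147]
```

arm_command --pt "-0.0003 -0.0005 0 0 0 0 5" --pt "-0.0007 -0.001 0 0 0 0 5" --pt "-0.001 -0.0015 0 0 0 0 5" --pt "-0.0014 -0.002 0 0 0 0 5" --pt "-0.0018 -0.0025 0 0 0 0 5" --pt "-0.0022 -0.003 0 0 0 0 5" --pt "-0.0026 -0.0035 0 0 0 0 5" --pt "-0.003 -0.004 0 0 0 0 5" --pt "-0.0034 -0.0045 0 0 0 0 5" --pt "-0.0038 -0.005 0 0 0 0 5"

```text
time: 59.85
tool_pos: [562.6, -130.1, 212.8]
tool_rot: [0.002, 0.953, 0.303, 0.003]
ft_force: [9.0, -1.0, -8.8]
width: 22.0
grip_force: 78.5
```

```bash
python3 st.py; python3 rows.py 584.9 -57.6 75.2 562.6 -129.6 -107.5 -18 10
```

```text
59.85 [ 562.6 -130.1  212.8] ang -107.3 r 76.2 Frad -1.7 Fresist 8.9 Fz -8.8 Ftool [6.7 6.  8.8] w 22.0 78.5 q [-0.34  0.41  1.68 -0.    1.04  0.61]
[0.0211, 0.0198, 0, 0, 0, 0, 5], [0.0476, 0.0326, 0, 0, 0, 0, 5], [0.0767, 0.0366, 0, 0, 0, 0, 5], [0.1057, 0.0314, 0, 0, 0, 0, 5], [0.1316, 0.0175, 0, 0, 0, 0, 5], [0.1519, -0.0037, 0, 0, 0, 0, 5], [0.1647, -0.0302, 0, 0, 0, 0, 5], [0.1687, -0.0593, 0, 0, 0, 0, 5], [0.1635, -0.0882, 0, 0, 0, 0, 5], [0.1496, -0.1142, 0, 0, 0, 0, 5]
cmd [607.47  14.12] ang 72.5
```

arm_command --pt "-0.0004 -0.0006 0 0 0 0 5" --pt "-0.0009 -0.0012 0 0 0 0 5" --pt "-0.0013 -0.0018 0 0 0 0 5" --pt "-0.0018 -0.0024 0 0 0 0 5" --pt "-0.0022 -0.003 0 0 0 0 5" --pt "-0.0026 -0.0036 0 0 0 0 5" --pt "-0.003 -0.0042 0 0 0 0 5" --pt "-0.0034 -0.0048 0 0 0 0 5" --pt "-0.0038 -0.0054 0 0 0 0 5" --pt "-0.0042 -0.006 0 0 0 0 5"

```text
time: 60.85
tool_pos: [557.2, -128.3, 212.8]
tool_rot: [0.002, 0.953, 0.303, 0.003]
ft_force: [11.2, -3.2, -9.3]
width: 21.8
grip_force: 78.6
```

```bash
python3 st.py; python3 bt.py | grep rows; python3 rows.py 584.9 -57.6 75.2 557.1 -127.6 -111.5 -18 10; python3 rows.py 584.9 -57.6 75.2 612.5 12.4 68.5 -6 10
```

```text
60.85 [ 557.2 -128.3  212.8] ang -111.5 r 76.2 Frad -1.1 Fresist 11.6 Fz -9.3 Ftool [7.3 9.1 9.3] w 21.8 78.6 q [-0.34  0.41  1.69 -0.    1.04  0.61]
rows from 255: [39, 40, 49, 54, 48, 36, 30, 30, 30, 36, 48, 54, 46, 38, 42, 59, 72, 76, 76, 76, 77, 76, 77, 77, 74, 64, 59, 80, 101, 89, 78, 77, 69, 54, 45, 43, 35, 32, 32, 31, 31, 32, 32, 32, 34]
[0.02, 0.0219, 0, 0, 0, 0, 5], [0.0455, 0.0365, 0, 0, 0, 0, 5], [0.0743, 0.0426, 0, 0, 0, 0, 5], [0.1036, 0.0394, 0, 0, 0, 0, 5], [0.1304, 0.0273, 0, 0, 0, 0, 5], [0.1522, 0.0076, 0, 0, 0, 0, 5], [0.1668, -0.0179, 0, 0, 0, 0, 5], [0.1728, -0.0467, 0, 0, 0, 0, 5], [0.1696, -0.076, 0, 0, 0, 0, 5], [0.1576, -0.1028, 0, 0, 0, 0, 5]
cmd [612.47  12.38] ang 68.5
[-0.0059, -0.0079, 0, 0, 0, 0, 5], [-0.0125, -0.0152, 0, 0, 0, 0, 5], [-0.0198, -0.0218, 0, 0, 0, 0, 5], [-0.0278, -0.0275, 0, 0, 0, 0, 5], [-0.0363, -0.0324, 0, 0, 0, 0, 5], [-0.0453, -0.0364, 0, 0, 0, 0, 5], [-0.0547, -0.0394, 0, 0, 0, 0, 5], [-0.0643, -0.0414, 0, 0, 0, 0, 5], [-0.0741, -0.0424, 0, 0, 0, 0, 5], [-0.084, -0.0424, 0, 0, 0, 0, 5]
cmd [538.06   1.25] ang 128.5
```

Firm at 11.6 N, so I stop here. Cranking back half a turn.

arm_command --pt "0.009 0.0118 0 0 0 0 5" --pt "0.02 0.0219 0 0 0 0 5" --pt "0.0322 0.03 0 0 0 0 5" --pt "0.0455 0.0365 0 0 0 0 5" --pt "0.0597 0.0404 0 0 0 0 5" --pt "0.0743 0.0426 0 0 0 0 5" --pt "0.089 0.0418 0 0 0 0 5" --pt "0.1036 0.0394 0 0 0 0 5" --pt "0.1174 0.0341 0 0 0 0 5" --pt "0.1304 0.0273 0 0 0 0 5"

```text
time: 62.05
tool_pos: [654.0, -84.9, 212.7]
tool_rot: [0.001, 0.953, 0.303, 0.001]
ft_force: [-0.4, -3.5, 1.0]
width: 21.5
grip_force: 80.4
```

arm_command --pt "0.0115 -0.0092 0 0 0 0 5" --pt "0.0218 -0.0197 0 0 0 0 5" --pt "0.0298 -0.032 0 0 0 0 5" --pt "0.0364 -0.0452 0 0 0 0 5" --pt "0.0402 -0.0594 0 0 0 0 5" --pt "0.0424 -0.074 0 0 0 0 5" --pt "0.0416 -0.0887 0 0 0 0 5" --pt "0.0392 -0.1033 0 0 0 0 5" --pt "0.0339 -0.1171 0 0 0 0 5" --pt "0.0272 -0.1301 0 0 0 0 5"

```text
time: 63.05
tool_pos: [608.9, 12.9, 212.5]
tool_rot: [0.001, 0.953, 0.304, -0.0]
ft_force: [0.2, -10.4, 5.3]
width: 21.1
grip_force: 80.9
```

```bash
python3 st.py; python3 bt.py | grep rows
```

```text
63.05 [608.9  12.9 212.5] ang 71.4 r 74.2 Frad -9.8 Fresist -3.5 Fz 5.3 Ftool [-5.9  8.6 -5.2] w 21.1 80.9 q [-0.09  0.46  1.59 -0.    1.09  0.87]
rows from 255: [62, 61, 69, 64, 49, 35, 29, 29, 29, 36, 52, 58, 46, 35, 40, 55, 66, 70, 71, 71, 70, 70, 67, 58, 53, 73, 95, 84, 73, 71, 72, 83, 87, 51, 41, 39, 33, 29, 29, 28, 29, 29, 28, 29, 31]
```

arm_command --pt "0 0 0 0 0 0 30" --pt "0 0 0 0 0 0 45" --pt "0 0 0 0 0 0 50" --pt "0 0 0 0 0 0 50" --pt "0 0 0 0 0 0 50" --pt "0 0 -0.02 0 0 0 50" --pt "0 0 -0.05 0 0 0 50" --pt "0 0 -0.09 0 0 0 50" --pt "0 0 -0.13 0 0 0 50" --pt "0 0 -0.16 0 0 0 50"

```text
time: 64.25
tool_pos: [610.0, 13.0, 342.2]
tool_rot: [0.0, 0.953, 0.303, 0.001]
ft_force: [-0.5, -1.2, 0.1]
width: 50.1
grip_force: 0.0
```

```bash
python3 st.py; python3 - <<'E'
from h import *
for n in("scene","top"):
    d=cam(n)
    for t in("handle_hinge","handle_grip"): print(n,t,[(np.array(L["centre"]).round(1),round(L["score"],2)) for L in finder.landmark_of(n,t)[:1]])
    print(proj(d,[610,13,205])[::-1],proj(d,[610,13,255])[::-1])
E
```

```text
64.25 [610.   13.  342.2] ang 70.6 r 74.6 Frad -1.3 Fresist 0.0 Fz 0.1 Ftool [-1.1  0.7 -0.1] w 50.1 0.0 q [-0.09  0.37  1.4   0.    1.37  0.87]
scene handle_hinge [(array([204.9, 351.2]), 0.88)]
scene handle_grip [(array([185.7, 352.6]), 0.85)]
[205.78789377 351.86556308] [185.05432612 352.38561197]
top handle_hinge []
top handle_grip [(array([207.4, 318.9]), 0.52)]
[208.81518477 317.06151966] [204.73362068 316.87073425]
```

The handle is upright and the gripper is clear, so I'm handing in.

```bash
python3 -c "
from workcell import order
print(order.hand_in())"
```

```text
the job is handed in; nothing more can be done
None
```

The job is handed in at about 65 s: the handle is upright, the bearing was pressed until the handle force read about 11.6 N (inside the 9–12 N firm range), the crank was turned back half a turn so the ram rose roughly 5 mm, and the gripper is clear; hand-in gave no verdict, and force was read only at the end of each step, so a brief peak in between can't be ruled out.

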